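Wedge the leaning basket unit level and shut its basket

TASK

The wire basket unit leans forward, so its basket keeps rolling out. Push the wooden wedge, thin end first and square on, under about the middle of the unit's low front rail until it jams tight and the unit stands level; then push the basket fully shut, so that both stay when you let go. Leave the other things on the bench where they are.

Things in the scene. Friction and masses are not known exactly. Their poses are not given: they have to be found in the camera images.
- wedge_center (a point): the loose wooden wedge, lying flat on the bench: 150 mm long, 40 mm wide, flat underside, top sloping evenly from 3 mm thick at the thin end to 31.5 mm at the thick end (sides upright, so it can be gripped across its 40 mm width); 0.05 to 0.1 kg. This point is at the middle of its length and width, 9 mm above its underside. Its x axis points along its length to the THIN end (the thin end is 75 mm ahead, the thick end 75 mm behind), z up
- wedge: the same wedge; origin at the centre of its underside, same axes
- rail_mid (a point): the middle of the lower front edge of the unit's front bottom rail (a steel bar 240 mm long, 12 mm deep, 15 mm high), carried by the unit. x axis: level when the unit is level, straight into the unit (the direction to push the wedge); y along the rail; z up. The front edge is about 9 mm above the bench when the unit leans and 23 mm when it is level; black stub feet hang from the rail only at its two ends. Below the rail is free space 0.25 m deep
- frame (a joint): forward lean of the basket unit in rad: 0.047 = leaning (start), 0 = level, where it comes against the posts behind it and goes no further, so the wedge jams. It pivots on an axle low at its back. The unit is a chromed frame 240 mm wide, 300 mm deep, 243 mm high; pushing the wedge in to lift it takes about 6 to 18 N, more once jammed; the wedge holds where it is left
- stand: the whole basket unit, by its fixed foot plate with two posts screwed to the bench under the back; origin on the bench straight below the front rail, x axis into the unit, z up (never leans)
- basket (a joint): how far the wire basket has slid out of the unit's front, m: 0 = fully shut (front face flush with the rail's front edge), 0.07 = fully out (start). It slides very easily (0.1 N) along the unit's x axis, rolls out again by itself while the unit leans and stays put when it is level
- basket_front (a point): centre of the front face of the wire basket (face 200 mm wide, 53 mm high, its top edge 23 mm above this point), about 205 mm above the bench when level; the face looks to -x of this point, x points into the unit
- stop_bar (a point): middle of the underside of the stop bar (7 mm square): two fixed runners for the basket stick out 70 mm in front of the rail and this bar joins their ends; the basket slides just above it. It hangs over the place in front of the rail, 148 mm above the bench while the unit leans and 165 mm once level, so a tool pushing the wedge home must lean back, away from the unit, by about 40 degrees. x into the unit
- spacer: plain rectangular wooden block, NOT the wedge, 100 x 40 x 28 mm, same thickness all along, lying flat; origin at the centre of its underside (leave it alone)
- cup: lidded paper coffee cup, 82 mm across, 108 mm tall, standing; origin at the centre of its underside (leave it alone)
- canister: white round canister, 76 mm across, 170 mm tall, standing; origin at the centre of its underside (leave it alone)
- tape: empty cardboard tape core lying flat, 96 mm across, 25 mm high; origin at the centre of its underside (leave it alone)
- runner: steel drawer runner (shallow channel) 240 x 35 x 11 mm lying flat, long axis x; origin at the centre of its underside (leave it alone)
- carton: small cardboard carton 100 x 70 x 50 mm; origin at the centre of its underside (leave it alone)
- bracket: small steel angle bracket, foot 70 x 30 x 4 mm, upright leg 26 mm high; origin at the centre of its underside (leave it alone)
There are look-alikes about, which are no part of the job. Leave any red or yellow look-alike of the wedge alone.

How it is judged:
On the way, in this order (a step that is already met when the one before it is completed fails the run):
1. the wedge is jammed under the front rail and the unit stands level, the basket still out (value of joint frame below 0.006 rad and contact force between wedge and stand above 1.5 N and x of wedge_center in the frame of rail_mid above 0.01 m and y of wedge_center in the frame of rail_mid between -0.05 and 0.05 m and angle between the x axis of wedge_center and the x axis of rail_mid, either way round below 0.3 rad and value of joint basket above 0.02 m), for 0.2 s.
2. the basket is pushed shut (value of joint basket below 0.008 m), for 0.2 s.
At the end, for the whole second after the job is handed in: The wedge is at rest under the front rail, within 50 mm of its middle and within 0.3 rad of square to it, its centre at least 10 mm past the rail's front edge and carrying the unit (over 1.5 N); the unit leans less than 0.006 rad; the basket is shut to within 8 mm (value of joint frame below 0.006 rad and contact force between wedge and stand above 1.5 N and x of wedge_center in the frame of rail_mid above 0.01 m and y of wedge_center in the frame of rail_mid between -0.05 and 0.05 m and angle between the x axis of wedge_center and the x axis of rail_mid, either way round below 0.3 rad and value of joint basket below 0.008 m and linear speed of wedge below 0.01 m/s); the robot touches nothing.
It fails at once if one of the other loose things (block, cup, canister, tape core, runner, carton, bracket) is moved by more than 30 mm (distance of any of spacer, cup, canister, tape, runner, carton, bracket from where it was at the start of the episode above 0.03 m).
It fails at once if the cup or the canister is tipped (angle between any of cup, canister's own z axis and vertical above 0.3 rad).
It also fails if it takes over 54 s, if anything falls off the work surface, if the arm or the gripper's body presses on something with over 40 N, if the wrist force passes 120 N, or if a joint passes its speed limit or range.

ROBOT

A 6-joint arm with a two-finger parallel gripper is mounted at the origin on the work surface. World frame = base frame: x ahead of the robot, y to its left, z up, the work surface at z = 0. Lengths are in m, angles in rad, forces in N, time in s.
With the tool pointing down it reaches from about 0.375 to 0.975 m from the base axis. Payload 3.8 kg.
Tool frame: the origin (TCP) lies midway between the tips of the shut fingers; the grasp point (between the pads) lies 19 mm behind it; z points along the fingers, y is the direction in which the jaws open and shut (so a half turn about z gives the same grasp; the last joint's range is limited). The gripper opens to 88 mm and grips with 3 to 60 N. Pads are 18 mm wide; open, the fingers measure 123 mm over their backs; the gripper's body (75 mm by 187 mm) begins 45 mm behind the grasp point.
Start: joints at [1.118, 0.264, 1.604, -0, 1.274, -0.037], TCP at [0.273, 0.617, 0.239] pointing down, gripper open.
Joint ranges: [-2.63, 2.63], [-0.94, 2.18], [0.31, 2.57], [-1.31, 4.45], [0, 2.66], [-2.55, 2.55]. Speed limits (rad/s): [2.57, 2.57, 3.14, 3.14, 3.14, 3.14].

INTERFACE

Orientations are given as [roll, pitch, yaw] about the fixed x, y, z axes, in that order (R = Rz(yaw) Ry(pitch) Rx(roll)).
In Python, from cell import monitor, viewer, arm gives the robot as it stands. The module is installed in compiled form; this text tells all that it offers.
- The arm moves only by the tool jog_arm, never from a script. Its argument "commands" is a list that holds one entry, the list of rows, each a list of 5 numbers: the opening, from -1 (shut) to 1 (fully open), then the shift along the world's x, y, z in m, then the turn about the world's z in degrees. A call has 1 to 12 rows; each row is the pose to reach, as a shift and turn from the pose commanded when the call began; what a row does not reach only later rows make up. A row lasts 1/8 s, in which the tool goes at most 62.5 mm and 10.7 degrees, less where a joint would pass 70% of its speed; a pose out of reach is approached as far as the arm can. A call with a gripper value outside its range is refused whole. The fingers move at their own pace and stop on an object; the grip force is fixed at half the most. Time passes only in rows, so rows that repeat a pose let the fingers close. It gives the time, the measured TCP pose, the force and the opening at its end, in the units of the state.
- monitor.sense(): the state, without advancing time (a new reading comes with each control period).
- viewer.capture(name): name is "side" or "top"; returns a dict with "color" (480x640x3 uint8, red, green, blue), "fx", "fy", "cx", "cy" (pixels), "position" and "attitude" of the camera in the world. Camera axes: x right, y down, z forward; pixel columns grow to the right and rows downward; lengths in m; the calibration is good to about 2 mm. A picture is of the moment at which its call begins. There is no depth.
- arm.job_done(): hands the job in, once; it reports no verdict.
The state is a dict: "time_s": time; "joint_positions": joint angles; "dq": joint speeds; "joint_torque": joint torques, N m; "tcp_pos": TCP position; "tool_rot": TCP orientation; "force": force on the tool from outside, world axes, zero at the start; "ft_torque": the same for the moment, N m; "finger_gap": finger opening in m.
Only numpy, scipy, OpenCV 4.12 (cv2) and the standard library are available. Lean on these libraries where they do the work, as an engineer would, in place of code of your own. Each camera call takes 0.05 s, during which the arm holds its last target.

## Working session

There is one attempt and no reset: what is moved stays moved. The work goes in short steps, Python scripts to look and compute and a tool call to move; the robot and the scene stay as the last step left them, time stands still between calls to the robot, and variables do not carry over. Pictures are saved under pics/ and viewed, and the job is handed in when it is done.

Besides the shell and the picture viewer there is one more tool, called after "Request:" by a JSON object that holds its "op" and its "data", one argument or row to a line. jog_arm: Moves the arm, as the interface text tells. Its arguments: {"type":"object","properties":{"commands":{"type":"array"}},"required":["commands"]}

```bash
mkdir -p pics
cat > h.py <<'E'
import cv2,numpy as np,pickle
from cell import monitor,viewer,arm
def snap(n,f):
    c=viewer.capture(n); cv2.imwrite('pics/'+f+'.png',c['color'][:,:,::-1]); pickle.dump(c,open(f+'.pkl','wb')); return c
E
python3 - <<'E'
from h import *
s=monitor.sense();print(s)
for n in('side','top'):
    c=snap(n,n+'0');print({k:v for k,v in c.items() if k!='color'})
E
```

```text
{'time_s': 0.0, 'joint_positions': array([ 1.11810912e+00,  2.64723714e-01,  1.60532994e+00, -4.86420117e-06,
        1.27370452e+00, -3.68557930e-02]), 'dq': array([ 0.0005075 ,  0.00121952,  0.00218216, -0.00139186, -0.00056997,
        0.00116152]), 'joint_torque': array([ 7.00690325e-04, -5.02125013e+01, -3.56868482e+01,  7.27324071e-02,
        2.97728449e-02, -1.77223187e-04]), 'tcp_pos': array([0.27233916, 0.61686398, 0.23743164]), 'tool_rot': array([-3.13942844e+00, -7.51487975e-05,  2.72576258e+00]), 'force': array([-0.23992673, -0.26347567, -0.48347123]), 'ft_torque': array([ 0.00213654, -0.03577687,  0.02489363]), 'finger_gap': 0.08804256307727006}
{'fx': 529.5965004235768, 'fy': 529.5965004235768, 'cx': 326.8800938011514, 'cy': 248.4735350487754, 'position': array([0.7634329 , 0.89041195, 1.25565359]), 'attitude': array([-2.43123133,  0.00887583,  2.91141748])}
{'fx': 450.05138116735714, 'fy': 450.05138116735714, 'cx': 319.10003344967595, 'cy': 243.18257612481378, 'position': array([ 0.40341152, -0.01996576,  1.09433446]), 'attitude': array([-2.98438209,  0.00843559, -1.55188897])}
```

View pics/side0.png

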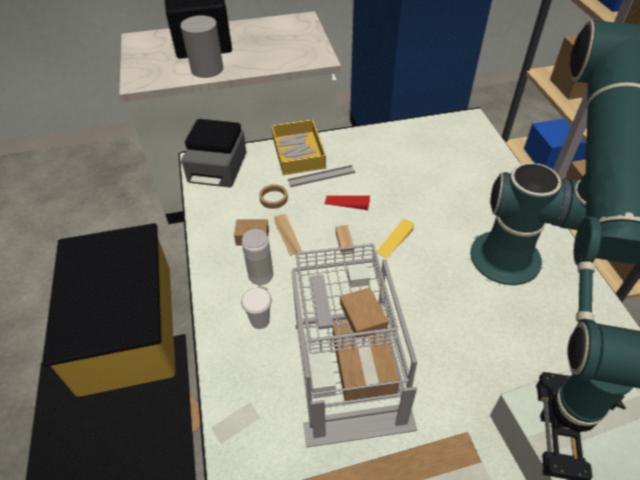

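View pics/top0.png

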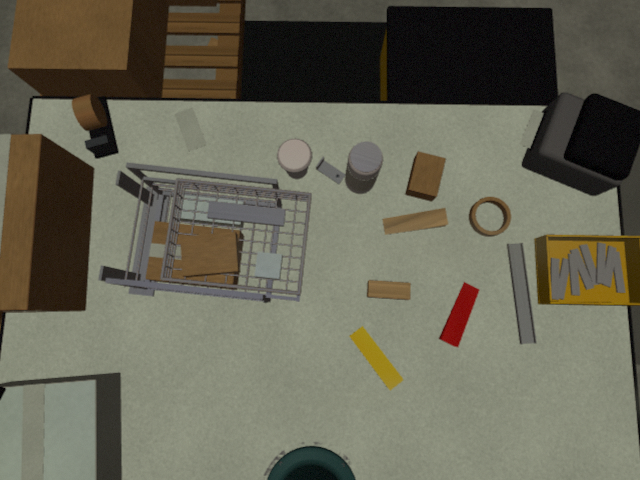

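```bash
cat >> h.py <<'E'
from scipy.spatial.transform import Rotation as Ro
def ray(c,u,v):
    R=Ro.from_euler('xyz',c['attitude']).as_matrix()
    return np.array(c['position']),R@np.array([(u-c['cx'])/c['fx'],(v-c['cy'])/c['fy'],1])
def pz(c,u,v,z):
    p,d=ray(c,u,v); return p+d*(z-p[2])/d[2]
def proj(c,P):
    R=Ro.from_euler('xyz',c['attitude']).as_matrix()
    q=(np.atleast_2d(P)-c['position'])@R
    return np.c_[c['fx']*q[:,0]/q[:,2]+c['cx'],c['fy']*q[:,1]/q[:,2]+c['cy']]
def crop(c,u0,v0,u1,v1,s,f):
    im=c['color'][v0:v1,u0:u1,::-1]; cv2.imwrite('pics/'+f+'.png',cv2.resize(im,None,fx=s,fy=s,interpolation=cv2.INTER_CUBIC))
def ld(f): return pickle.load(open(f+'.pkl','rb'))
E
python3 - <<'E'
from h import *
t=ld('top0');s=ld('side0')
crop(t,340,130,520,400,2.2,'c1'); crop(t,90,140,330,320,3.3,'c2'); crop(s,220,180,430,450,2.2,'c3')
crop(s,480,0,640,480,1.25,'c4')
for n,p in dict(wood1=(415,221),wood2=(389,290)).items(): print(n,pz(t,*p,0.02))
E
```

```text
wood1 [ 0.63221793 -0.23981523  0.02      ]
wood2 [ 0.46388801 -0.1757861   0.02      ]
```

View pics/c1.png

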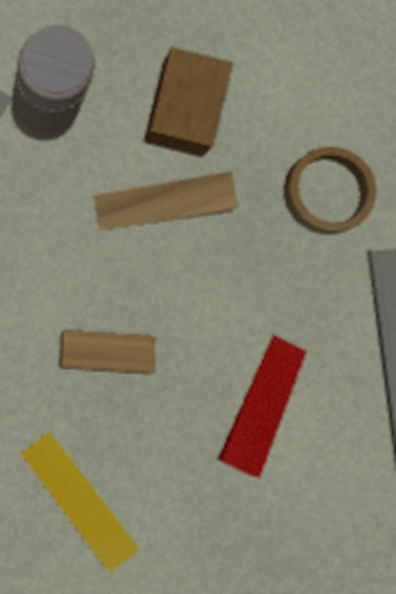

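View pics/c2.png

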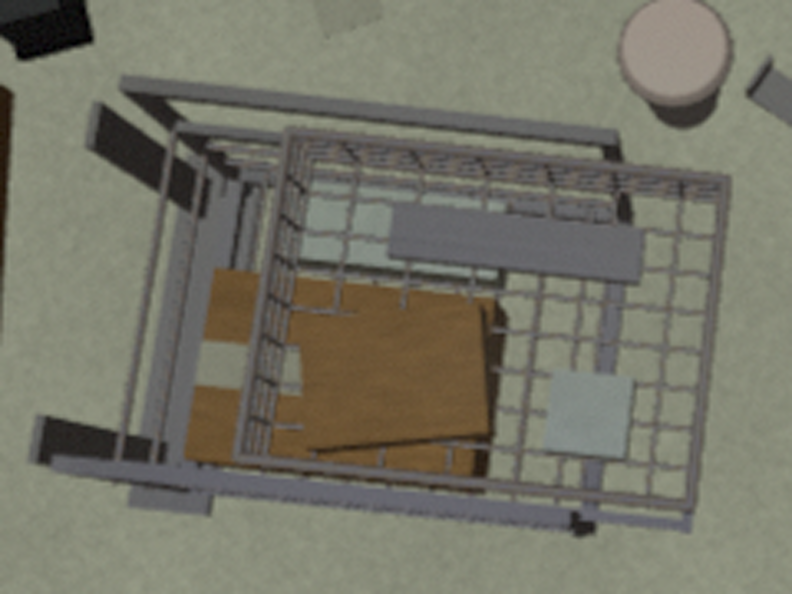

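View pics/c3.png

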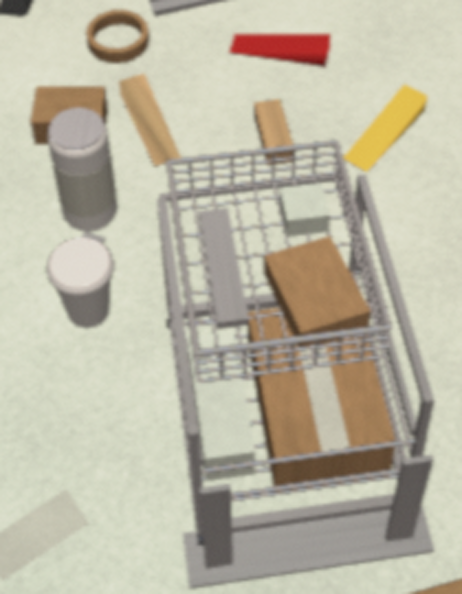

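View pics/c4.png

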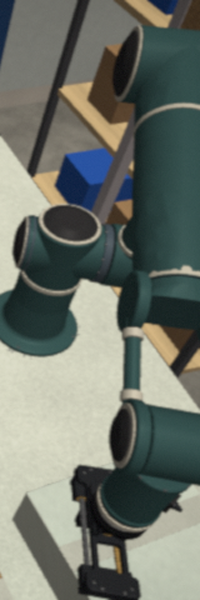

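Run:
```python
from h import *
s=ld('side0');t=ld('top0')
crop(s,520,300,640,480,4.4/1.4,'c5')
print(pz(s,560,470,0.239), proj(s,[[.2723,.6169,.237+h] for h in (0,.064,.1,.15,.2,.25,.3)]))
print(proj(t,[[.2723,.6169,.237+h] for h in (0,.064)]))
# stand
for n,p in dict(fl=(310,193),fr=(299,300)).items(): print(n,pz(t,*p,.225))
crop(t,250,170,330,310,4.2,'c6');crop(t,375,200,455,300,5,'c7')
```

```text
[0.27603921 0.66658097 0.239     ] [[548.27585702 443.91434821]
 [559.06583474 430.87306243]
 [565.62449779 422.94594698]
 [575.39183786 411.14067022]
 [586.01564965 398.30022057]
 [597.61375129 384.28219737]
 [610.32660917 368.91682619]]
[[-22.17096793 379.61312406]
 [-50.49335749 384.95475365]]
fl [0.64190194 0.0100042  0.225     ]
fr [0.4300551  0.02643637 0.225     ]
```

View pics/c5.png

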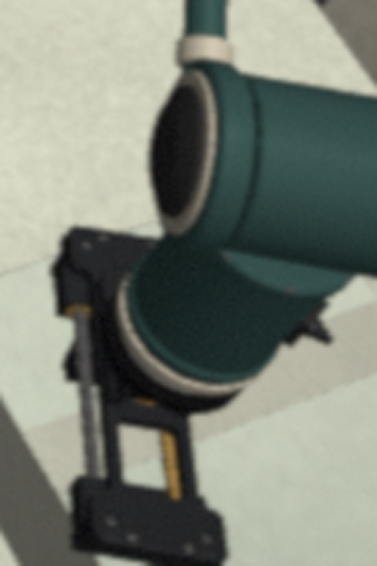

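View pics/c6.png

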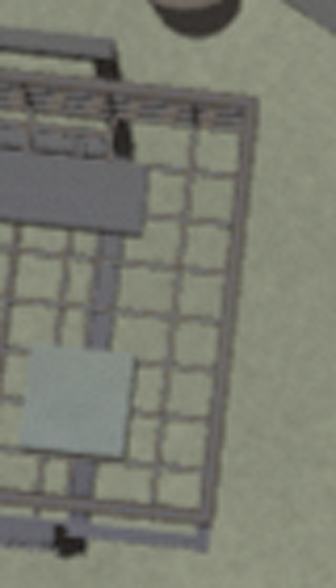

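View pics/c7.png

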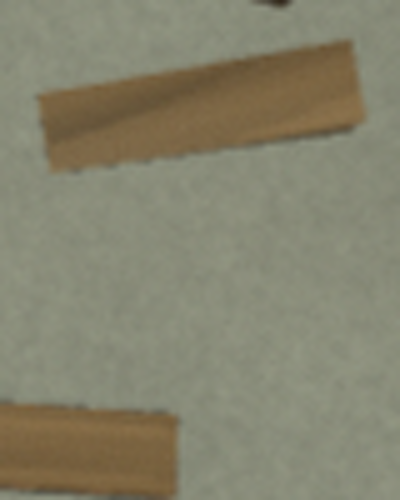

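Run:
```python
from h import *
s=ld('side0')
T=np.array([.2723,.6169,.2374]); R=Ro.from_euler('xyz',[np.pi,0,2.7258]).as_matrix()
im=s['color'][:,:,::-1].copy()
im=cv2.resize(im[300:480,500:640],None,fx=4.4,fy=4.4)
def P(l): # local: x,y, height above tip
    w=T+ np.array([R@[a,b,-h] for a,b,h in l]); return ((proj(s,w)-[500,300])*4.4).astype(int)
for H,col in ((.064,(0,0,255)),(.10,(0,255,0)),(.14,(255,0,0))):
    cv2.polylines(im,[P([(x,y,H) for x,y in((-.0375,-.0935),(.0375,-.0935),(.0375,.0935),(-.0375,.0935))])],True,col,1)
th=np.linspace(0,6.28,60)
for H,col in ((.14,(255,255,0)),(.17,(0,255,255)),(.20,(255,0,255)),(.28,(255,255,255))):
    cv2.polylines(im,[P([(.046*np.cos(a),.046*np.sin(a),H) for a in th])],True,col,1)
cv2.imwrite('pics/ov.png',im)
```

```text
(no output)
```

View pics/ov.png

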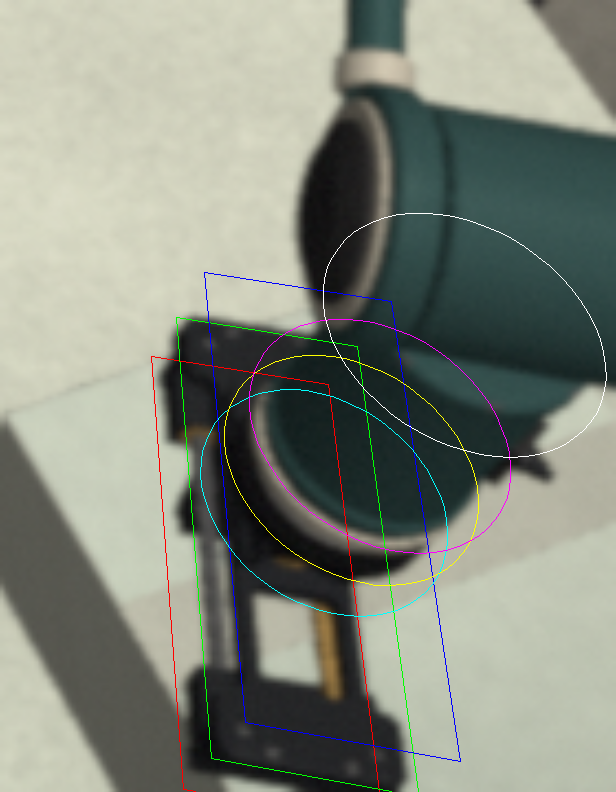

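Run:
```python
from h import *
t=ld('top0');s=ld('side0')
a=pz(t,310.7,193.8,.212);b=pz(t,300.5,293.3,.212);print('basket',a,b,np.linalg.norm(a-b),(a+b)/2)
d=(a-b)[:2]/np.linalg.norm(a-b); print('push dir yaw',np.degrees(np.arctan2(d[0],-d[1]))) # perp
print('runner tip',pz(t,299.3,300.5,.152))
crop(t,255,180,320,320,5.7,'d1')
crop(s,285,235,395,300,7,'d2')
crop(t,375,195,455,245,9,'d3'); crop(s,265,205,310,260,9,'d4')
```

```text
basket [0.64382611 0.00900111 0.212     ] [0.44348142 0.02453872 0.212     ] 0.20094629580632223 [0.54365376 0.01676992 0.212     ]
push dir yaw 85.5653378146521
runner tip [0.4312726  0.02968233 0.152     ]
```

View pics/d1.png

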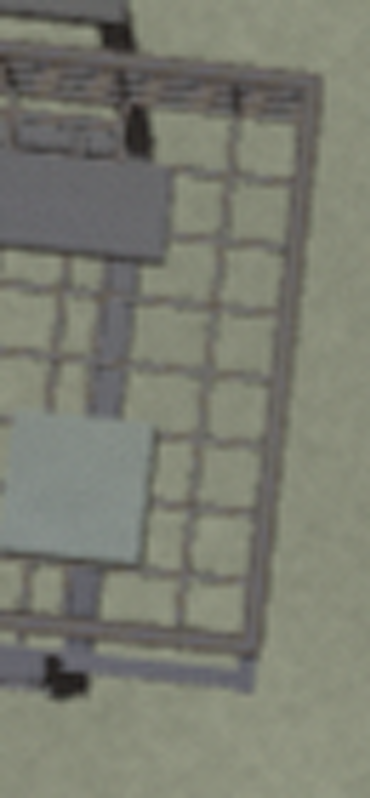

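View pics/d2.png

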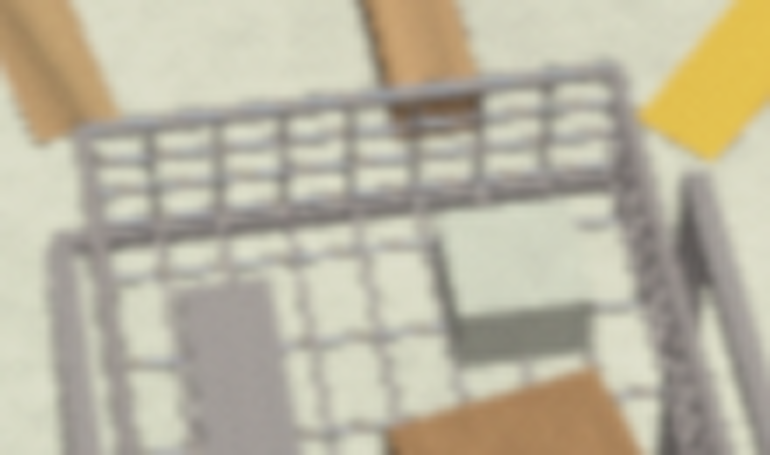

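View pics/d3.png

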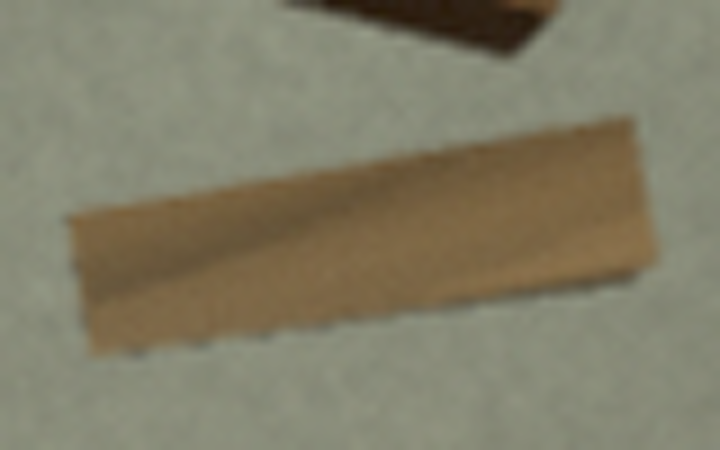

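View pics/d4.png

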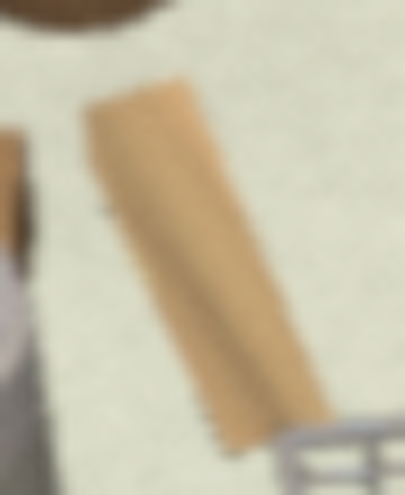

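Run:
```python
from h import *
t=ld('top0');s=ld('side0')
X=np.array([.0773,.997]);Y=np.array([-.997,.0773]);O=np.array([.5498,.0962])
def un(p): return np.round([(p[:2]-O)@X,(p[:2]-O)@Y],4)
for p in ((278.6,225.6),(272.7,285.3)):
    q=pz(t,*p,.024);print('rail',q,un(q))
print('foot',un(pz(t,266.5,299,.012)),'runner tip corner',un(pz(t,299.3,301,.152)))
# wedge corners in top (d3): px = 375+u/9,195+v/9
w=[(70,215,.003),(92,355,.003),(632,118,.0315),(658,262,.0315)]
W=[pz(t,375+u/9,195+v/9,z) for u,v,z in w]
for q in W: print(q,un(q))
m=np.mean(W,0);e1=(W[0]+W[1])/2;e2=(W[2]+W[3])/2
print('len',np.linalg.norm((e1-e2)[:2]),'w',np.linalg.norm(W[0]-W[1]),np.linalg.norm(W[2]-W[3]),'c',m,un(m),'axis',np.degrees(np.arctan2(*(e1-e2)[1::-1])))
# side check: project wedge corners for both hypotheses
ws=[(265+u/9,205+v/9) for u,v in((85,110),(190,80),(335,415),(225,455))];print(ws)
def box(zthin,zthick):
    return proj(s,[[*W[0][:2],zthin],[*W[1][:2],zthin],[*W[2][:2],zthick],[*W[3][:2],zthick]])
print(box(.003,.0315))
W2=[pz(t,375+u/9,195+v/9,z) for (u,v,_),z in zip(w,(.0315,.0315,.003,.003))];print(proj(s,W2),np.linalg.norm(W2[0]-W2[2]))
```

```text
rail [0.61431982 0.09128321 0.024     ] [ 0.0001 -0.0647]
rail [0.46969329 0.10053696 0.024     ] [-0.0019  0.0802]
foot [0.0106 0.1135] runner tip corner [-0.0756  0.1141]
[ 0.63980556 -0.16382531  0.003     ] [-0.2523 -0.1098]
[ 0.60082541 -0.16970439  0.003     ] [-0.2612 -0.0714]
[ 0.66279627 -0.31077043  0.0315    ] [-0.397  -0.1441]
[ 0.62350222 -0.31671119  0.0315    ] [-0.406  -0.1054]
len 0.14873907897562472 w 0.039421010978626006 0.03974060224799477 c [ 0.63173237 -0.24025283  0.01725   ] [-0.3291 -0.1077] axis 98.83071212568613
[(274.44444444444446, 217.22222222222223), (286.1111111111111, 213.88888888888889), (302.22222222222223, 251.11111111111111), (290.0, 255.55555555555554)]
[[291.63168323 254.28588564]
 [303.59885994 250.62265284]
 [275.62381272 215.9653608 ]
 [287.29080834 212.62643823]]
[[293.2960787  248.82121787]
 [305.10910899 245.23276137]
 [273.84399435 220.74990532]
 [285.65603414 217.34586231]] 0.1650427272170251
```

Run:
```python
from h import *
t=ld('top0')
crop(t,330,130,460,260,6,'e1')
C=np.array([.6317,-.2403]);a=np.radians(98.8);A=np.array([np.cos(a),np.sin(a)]);N=np.array([np.sin(a),-np.cos(a)])
for n,p,z in (('carton',(431.5,199.5),0),('cartonL',(407,192),0),('cartonR',(440,187),.025),('can',(363,190),0),('canTop',(366,158),.17),('tapeL',(470,216),.012),('cup',(295,153),.108)):
    q=pz(t,*p,z)[:2];print(n,q,'along(thin+)',(q-C)@A,'lat(+x)',(q-C)@N)
g=C-.055*A;print('grip20',g)
```

```text
carton [ 0.69194526 -0.2857849 ] along(thin+) -0.054166143010405565 lat(+x) 0.05257753164547908
cartonL [ 0.71023515 -0.224989  ] along(thin+) 0.0031159977425214134 lat(+x) 0.07995302548027486
cartonR [ 0.71718998 -0.30111127] along(thin+) -0.07317418050601249 lat(+x) 0.0751803603739415
can [ 0.71358196 -0.11494359] along(thin+) 0.11135398664936633 lat(+x) 0.10009583056879068
canTop [ 0.73623166 -0.10635083] along(thin+) 0.11638050951256357 lat(+x) 0.12379348355400194
tapeL [ 0.64874163 -0.37620201] along(thin+) -0.1369093548011515 lat(+x) -0.003950060861052626
cup [0.76794016 0.05052087] along(thin+) 0.2665546206943062 lat(+x) 0.17912786395478408
grip20 [ 0.64011422 -0.29465256]
```

View pics/e1.png

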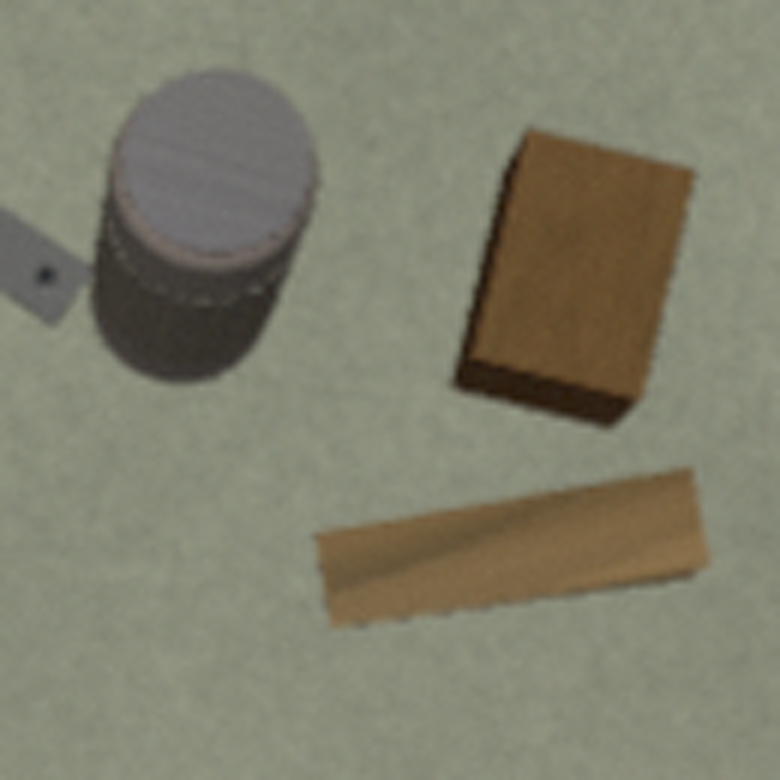

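Request:
{"op": "jog_arm", "data": {
  "commands": [
    [[0.27,0,0,0.1,0],[0.27,0,0,0.1,0],[0.27,0.366,-0.9,0.1,-57.4],[0.27,0.366,-0.9,0.1,-57.4],[0.27,0.366,-0.9,0.1,-57.4],[0.27,0.366,-0.9,0.1,-57.4],[0.27,0.366,-0.9,0.1,-57.4],[0.27,0.366,-0.9,0.1,-57.4],[0.27,0.366,-0.9,0.1,-57.4],[0.27,0.366,-0.9,0.1,-57.4],[0.27,0.366,-0.9,0.1,-57.4],[0.27,0.366,-0.9,0.1,-57.4]]
  ]
}}

```text
time_s: 1.6
tcp_pos: [0.5082, 0.0365, 0.3384]
tool_rot: [-3.142, -0.0, 1.724]
force: [0.8, 0.8, -0.8]
finger_gap: 0.056
```

Request:
{"op": "jog_arm", "data": {
  "commands": [
    [[0.27,0.13,-0.321,0,0],[0.27,0.13,-0.321,0,0],[0.27,0.13,-0.321,0,0],[0.27,0.13,-0.321,0,0],[0.27,0.13,-0.321,0,0],[0.27,0.13,-0.321,0,0],[0.27,0.13,-0.321,-0.1,0],[0.27,0.13,-0.321,-0.1,0]]
  ]
}}

```text
time_s: 2.6
tcp_pos: [0.6368, -0.2828, 0.2347]
tool_rot: [-3.138, -0.002, 1.723]
force: [0.1, 0.0, -1.0]
finger_gap: 0.0559
```

Run:
```python
from h import *
print(monitor.sense()); t=snap('top','top1'); s=snap('side','side1')
crop(t,340,130,560,330,3.6,'f1'); crop(s,200,100,420,300,3.5,'f2')
```

```text
{'time_s': 2.6, 'joint_positions': array([-4.53700276e-01,  3.09522929e-01,  1.55360602e+00,  4.74865167e-05,
        1.28269752e+00, -6.05615400e-01]), 'dq': array([ 1.08950984e-02,  1.41389222e-01,  3.52838308e-01,  2.62474595e-04,
       -5.01829262e-01,  2.10308771e-03]), 'joint_torque': array([-4.81815990e-01, -5.51491857e+01, -3.79431438e+01,  1.86731323e-02,
        4.80623525e-01, -9.50900612e-04]), 'tcp_pos': array([ 0.6367693 , -0.28278601,  0.2346864 ]), 'tool_rot': array([-3.13813769e+00, -2.44755890e-03,  1.72269363e+00]), 'force': array([ 0.06856488,  0.01562587, -1.04938163]), 'ft_torque': array([-0.07682894,  0.02589208,  0.04784042]), 'finger_gap': 0.0559212960373188}
```

View pics/top1.png

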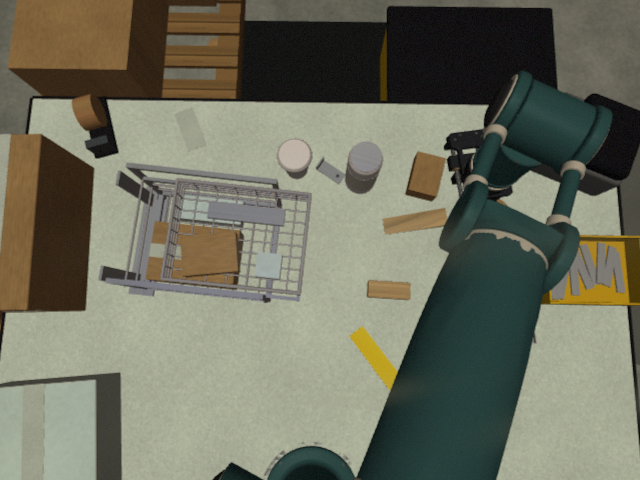

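View pics/side1.png

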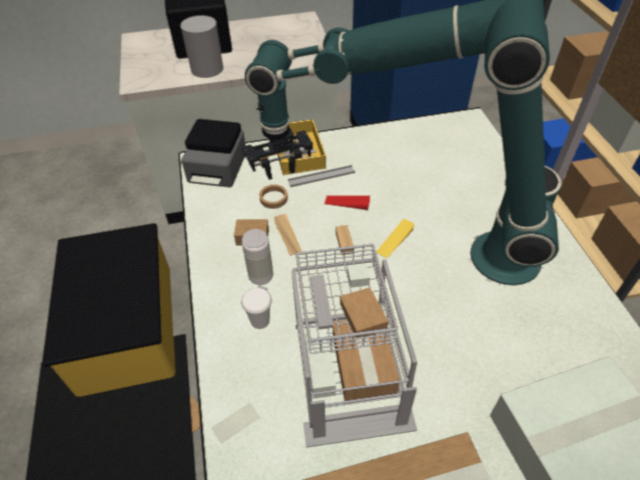

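Run:
```python
from h import *
s=ld('side1')
T=np.array([.6368,-.2828,.2347])
im=s['color'][30:190,210:340,::-1]
im=cv2.resize(im,None,fx=6,fy=6,interpolation=cv2.INTER_CUBIC)
im2=im.copy()
ps=(proj(s,[T+[0,0,h] for h in np.arange(0,.36,.02)])-[210,30])*6
for i,p in enumerate(ps):
    cv2.circle(im2,tuple(int(v) for v in p),3,(0,0,255),-1); cv2.putText(im2,str(i*20),tuple(int(v)+6 for v in p),0,.4,(0,255,255))
    # scale ticks +-40mm in camera-right direction
for h in (.14,.16,.18,.2,.25):
    R=Ro.from_euler('xyz',s['attitude']).as_matrix()[:,0]
    q=((proj(s,[T+[0,0,h]+k*R*np.array([1,1,0]) for k in(-.04,.04)])-[210,30])*6).astype(int)
    cv2.line(im2,tuple(map(int,q[0])),tuple(map(int,q[1])),(0,255,0),1)
out=np.hstack([im,im2])
cv2.imwrite('pics/g1.png',cv2.resize(im2[250:],(780,int(780*im2[250:].shape[0]/780))));cv2.imwrite('pics/g0.png',im[250:])
```

```text
(no output)
```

View pics/g1.png

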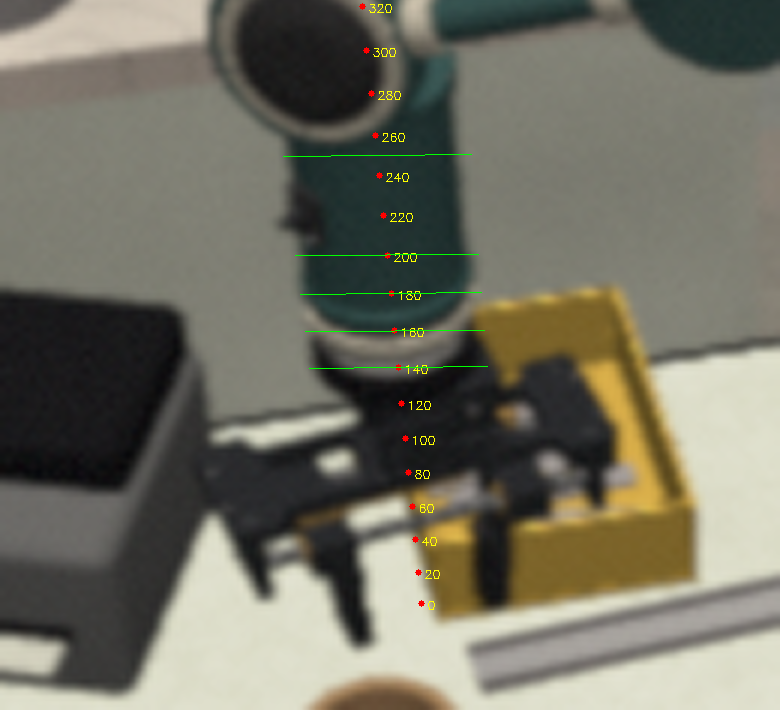

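View pics/g0.png

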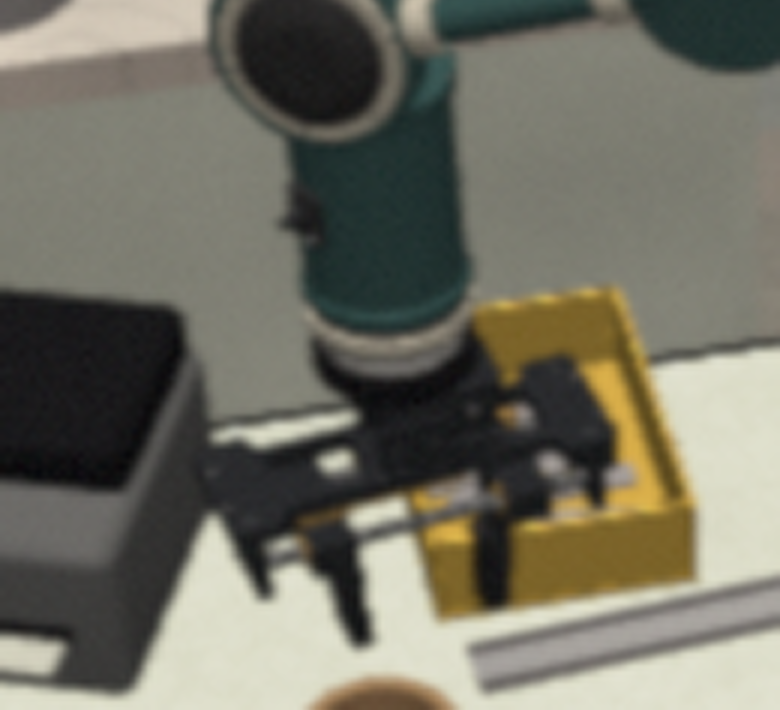

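Request:
{"op": "jog_arm", "data": {
  "commands": [
    [[0.27,0.001,0,-0.18,0],[0.27,0.001,0,-0.18,0],[0.27,0.001,0,-0.18,0],[0.27,0.001,0,-0.18,0]]
  ]
}}

```text
time_s: 3.2
tcp_pos: [0.6358, -0.2807, 0.0545]
tool_rot: [-3.134, -0.005, 1.724]
force: [-0.5, 0.7, 0.1]
finger_gap: 0.0558
```

Run:
```python
from h import *
print(monitor.sense()['tcp_pos']); s=snap('side','side2')
crop(s,210,130,330,270,5,'h2')
```

```text
[ 0.63578578 -0.28068903  0.05449164]
```

View pics/h2.png

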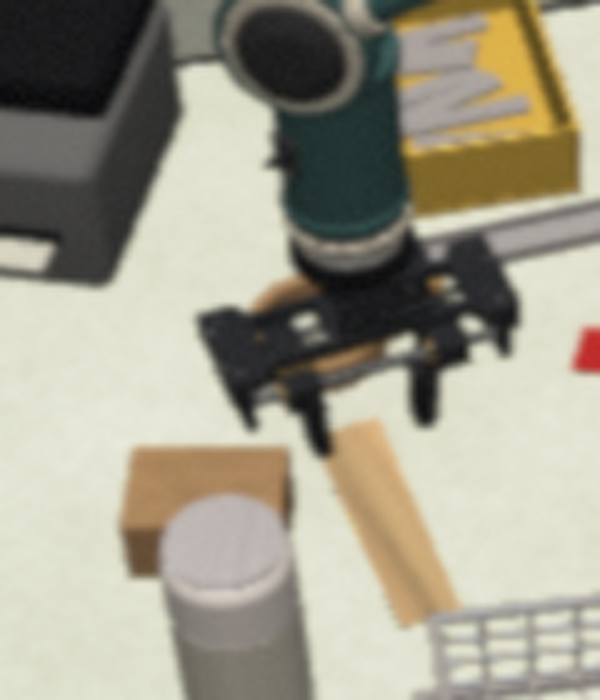

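Run:
```python
from h import *
s=ld('side2')
T=np.array([.6358,-.2807,.0545]);j=np.array([np.sin(1.724),-np.cos(1.724),0])
q=proj(s,[T,T+.037*j,T-.037*j]); print((q-[210,130])*5)
print(s['position'],s['attitude'])
```

```text
[[375.20940349 430.34474172]
 [319.54420758 446.48904655]
 [430.2928153  414.36916889]]
[0.7634329  0.89041195 1.25565359] [-2.43123133  0.00887583  2.91141748]
```

Request:
{"op": "jog_arm", "data": {
  "commands": [
    [[0.27,0.003,-0.004,-0.03,0],[0.27,0.003,-0.004,-0.045,0],[0.27,0.003,-0.004,-0.045,0],[0.27,0.003,-0.004,-0.045,0]]
  ]
}}

```text
time_s: 3.75
tcp_pos: [0.6433, -0.2869, 0.0158]
tool_rot: [3.139, 0.001, 1.724]
force: [0.2, -0.4, 0.3]
finger_gap: 0.056
```

Request:
{"op": "jog_arm", "data": {
  "commands": [
    [[0.27,0,0,0,0],[0.27,0,0,0,0]]
  ]
}}

```text
time_s: 4.0
tcp_pos: [0.6425, -0.2867, 0.0146]
tool_rot: [3.141, 0.001, 1.724]
force: [0.3, -0.9, -0.1]
finger_gap: 0.0559
```

Request:
{"op": "jog_arm", "data": {
  "commands": [
    [[0.27,-0.004,0.002,-0.008,0],[0.27,-0.004,0.002,-0.008,0],[-1,-0.004,0.002,-0.008,0],[-1,-0.004,0.002,-0.008,0],[-1,-0.004,0.002,-0.008,0],[-1,-0.004,0.002,-0.008,0],[-1,-0.004,0.002,-0.008,0]]
  ]
}}

```text
time_s: 4.88
tcp_pos: [0.6381, -0.2845, 0.0057]
tool_rot: [-3.142, -0.0, 1.724]
force: [-0.2, 0.1, -0.0]
finger_gap: 0.04
```

Request:
{"op": "jog_arm", "data": {
  "commands": [
    [[-1,0,0,0.02,0],[-1,-0.05,0.03,0.02,-7],[-1,-0.098,0.06,0.02,-13],[-1,-0.098,0.12,0.02,-13],[-1,-0.098,0.17,0.02,-13],[-1,-0.098,0.22,0.02,-13],[-1,-0.098,0.22,0.015,-13],[-1,-0.098,0.22,0.006,-13],[-1,-0.098,0.22,0.006,-13]]
  ]
}}

```text
time_s: 6.0
tcp_pos: [0.5395, -0.0655, 0.0111]
tool_rot: [-3.14, 0.0, 1.496]
force: [-0.7, -0.3, -0.5]
finger_gap: 0.0398
```

Run:
```python
from h import *
print(monitor.sense()['tcp_pos'],monitor.sense()['finger_gap']); s=snap('side','side3');t=snap('top','top3')
crop(s,220,130,420,310,4,'i2')
```

```text
[ 0.53954571 -0.06546767  0.01109763] 0.03979221563430372
```

View pics/i2.png

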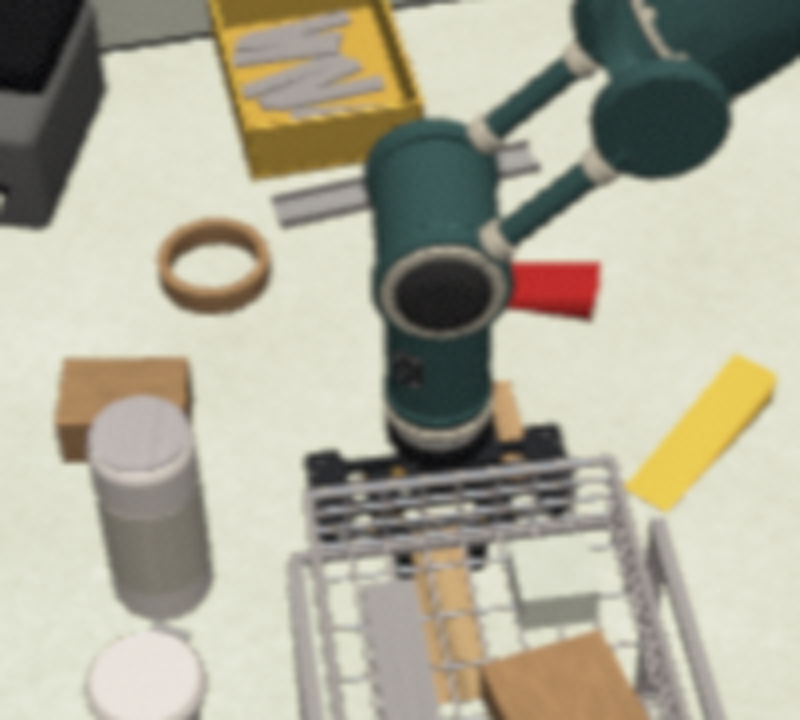

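View pics/top3.png

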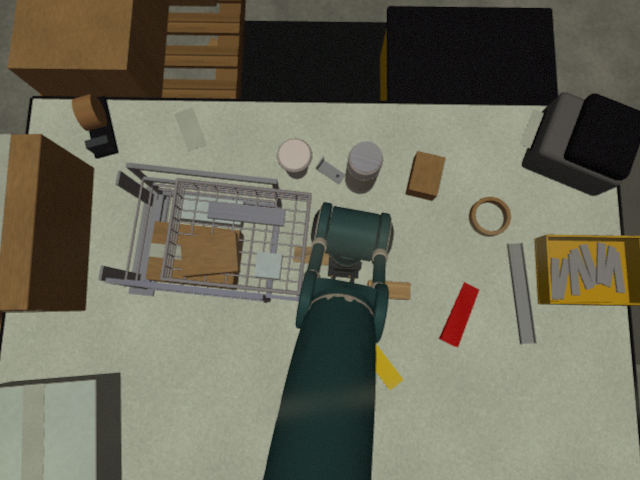

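Request:
{"op": "jog_arm", "data": {
  "commands": [
    [[-1,0,0,-0.005,0],[-1,0.001,0.02,-0.005,0],[-1,0.002,0.036,-0.005,0],[-1,0.002,0.036,-0.005,0],[1,0.002,0.036,-0.005,0],[1,0.002,0.036,-0.005,0],[1,0.002,0.036,-0.005,0],[1,0.002,0.036,0.05,0],[1,0.002,-0.02,0.06,10.7],[1,0,-0.065,0.06,20]]
  ]
}}

```text
time_s: 7.35
tcp_pos: [0.5418, -0.131, 0.0739]
tool_rot: [3.138, 0.002, 1.853]
force: [0.6, -0.2, -0.2]
finger_gap: 0.0882
```

Request:
{"op": "jog_arm", "data": {
  "commands": [
    [[1,0,0,0,10],[1,0,0,0,20],[1,0,0,0,30],[1,0,0,0,40],[1,0,0,0,50],[1,0,0,0,60],[1,0,0,0,70],[1,0,0,0,70],[1,0,0,0,70]]
  ]
}}

```text
time_s: 8.48
tcp_pos: [0.54, -0.1296, 0.0717]
tool_rot: [3.142, -0.0, 3.065]
force: [-0.0, 0.0, -0.9]
finger_gap: 0.0883
```

Run:
```python
from h import *
m=monitor.sense();print(m['tcp_pos'],m['tool_rot'],m['finger_gap'],m['joint_positions']); s=snap('side','side4');t=snap('top','top4')
crop(s,220,130,420,310,4,'j2');crop(t,240,170,440,320,4,'j3')
```

```text
[ 0.54002815 -0.12964696  0.07170993] [ 3.14158258e+00 -2.83515769e-05  3.06470208e+00] 0.08832456857827072 [-2.80467706e-01  2.02706291e-01  2.01268209e+00  5.17447083e-06
  9.26234074e-01 -1.77437657e+00]
```

View pics/j2.png

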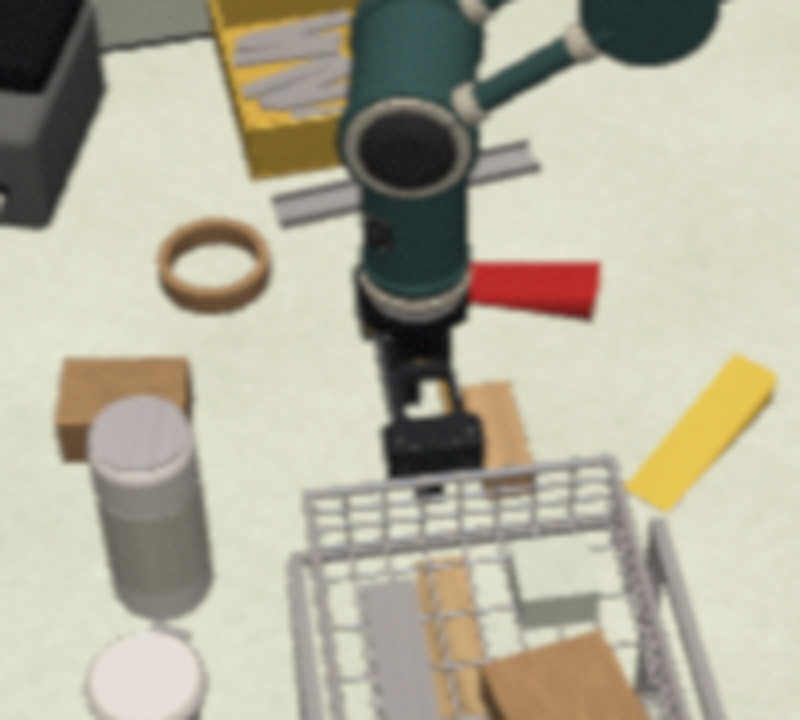

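View pics/j3.png

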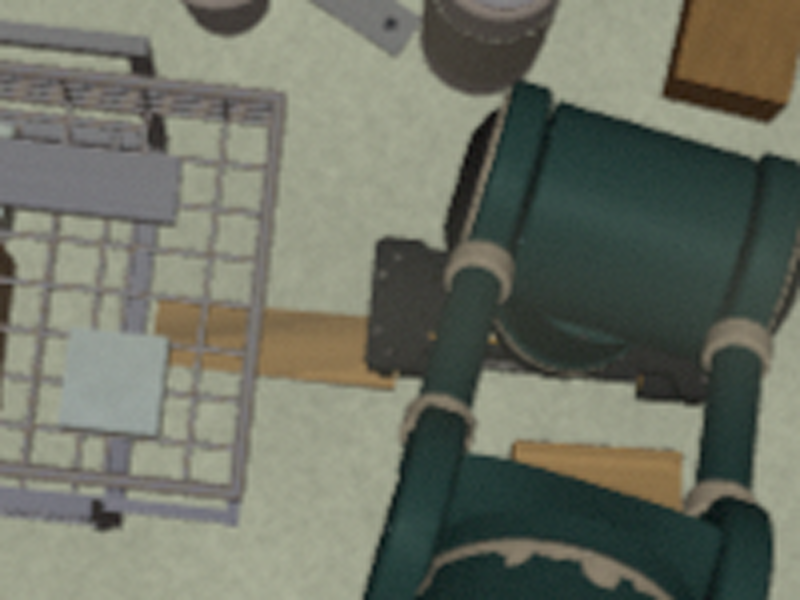

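```bash
cat >> h.py <<'E'
UX=np.array([.0773,.997]);UY=np.array([-.997,.0773]);UO=np.array([.5498,.0962])
def un(p): return np.round([(p[:2]-UO)@UX,(p[:2]-UO)@UY],4)
E
python3 - <<'E'
from h import *
t=ld('top4')
P=lambda u,v,z: pz(t,240+u/4,170+v/4,z)
for a in ((157,303,.003),(154,366,.003),(365,320,.028),(395,388,.0315),(240,373,.012)): print(a,P(*a)[:2],un(P(*a)))
print('tcp',un(np.array([.540,-.1296])))
E
```

```text
(157, 303, 0.003) [0.56811037 0.09020586] [-0.0046 -0.0187]
(154, 366, 0.003) [0.52919747 0.09076311] [-0.007   0.0201]
(365, 320, 0.028) [ 0.55624894 -0.03715655] [-0.1325 -0.0167]
(395, 388, 0.0315) [ 0.51536412 -0.05546935] [-0.1539  0.0226]
(240, 373, 0.012) [0.5248363  0.03767153] [-0.0603  0.0204]
tcp [-0.2259 -0.0077]
```

Request:
{"op": "jog_arm", "data": {
  "commands": [
    [[1,-0.009,0.001,-0.05,0],[1,-0.009,0.001,-0.066,0],[1,-0.009,0.001,-0.066,0],[1,-0.0085,0.011,-0.066,0],[1,-0.007,0.026,-0.066,0],[1,-0.006,0.041,-0.066,0],[1,-0.005,0.053,-0.066,0],[1,-0.004,0.063,-0.066,0],[1,-0.004,0.063,-0.066,0]]
  ]
}}

```text
time_s: 9.7
tcp_pos: [0.5371, -0.0664, 0.0066]
tool_rot: [-3.14, 0.002, 3.069]
force: [0.8, -3.2, 2.4]
finger_gap: 0.088
```

Run:
```python
from h import *
m=monitor.sense();print(m['tcp_pos'],un(m['tcp_pos']),m['force'],m['tool_rot'],m['finger_gap']); s=snap('side','side5');t=snap('top','top5')
crop(s,220,130,420,310,4,'k2');crop(t,220,170,420,320,4,'k3')
```

```text
[ 0.53711516 -0.06635915  0.00664527] [-1.631e-01  1.000e-04] [ 0.78698391 -3.15878174  2.40789916] [-3.14009943e+00  2.14008424e-03  3.06946877e+00] 0.08798154480431918
```

View pics/k2.png

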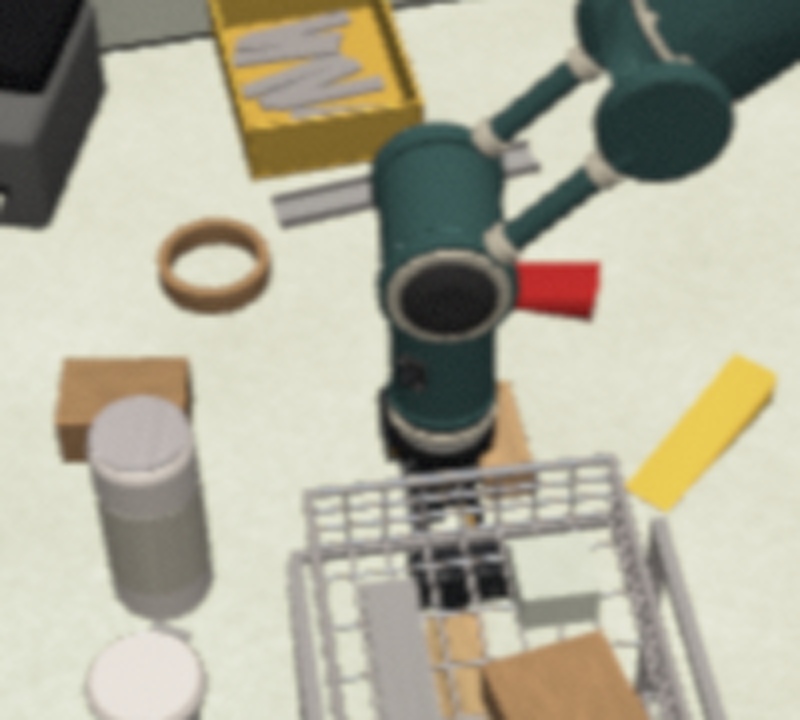

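View pics/k3.png

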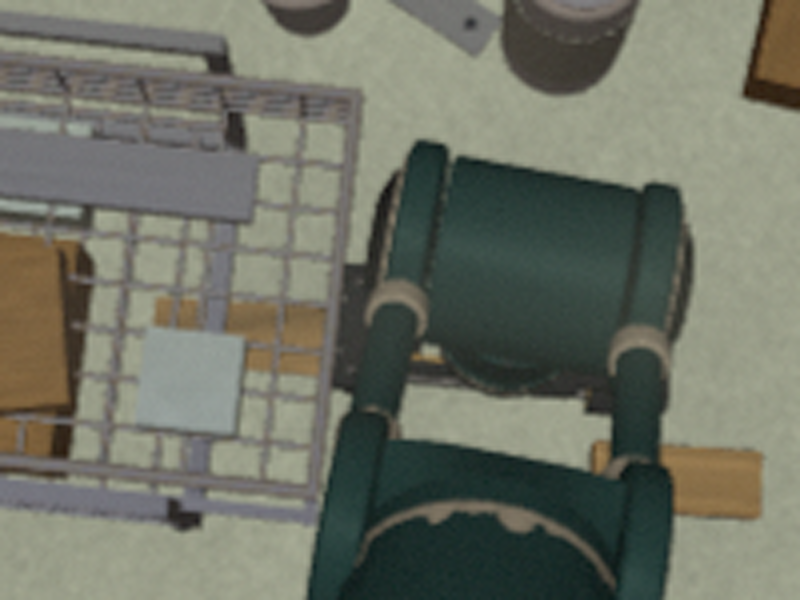

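Request:
{"op": "jog_arm", "data": {
  "commands": [
    [[1,0.001,0.012,0,0],[1,0.002,0.024,0,0],[1,0.003,0.034,0,0],[1,0.003,0.04,0,0],[1,0.003,0.04,0,0]]
  ]
}}

```text
time_s: 10.42
tcp_pos: [0.5399, -0.0273, 0.0066]
tool_rot: [-3.14, 0.002, 3.069]
force: [-0.2, -7.8, 5.1]
finger_gap: 0.0878
```

Run:
```python
from h import *
m=monitor.sense();print(m['tcp_pos'],un(m['tcp_pos']),m['force'],m['tool_rot'],m['finger_gap']); s=snap('side','side6');t=snap('top','top6')
crop(s,220,130,420,310,4,'l2');crop(t,220,170,420,320,4,'l3')
```

```text
[ 0.53994912 -0.02734944  0.00657763] [-0.1239  0.0003] [-0.1598134  -7.80082313  5.07907628] [-3.13969133e+00  1.80852320e-03  3.06876261e+00] 0.08780653109172934
```

View pics/l3.png

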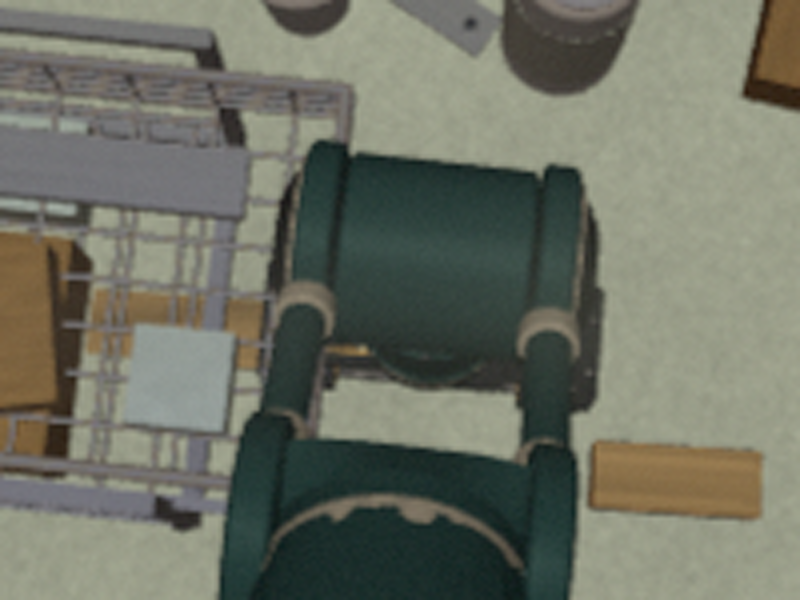

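View pics/l2.png

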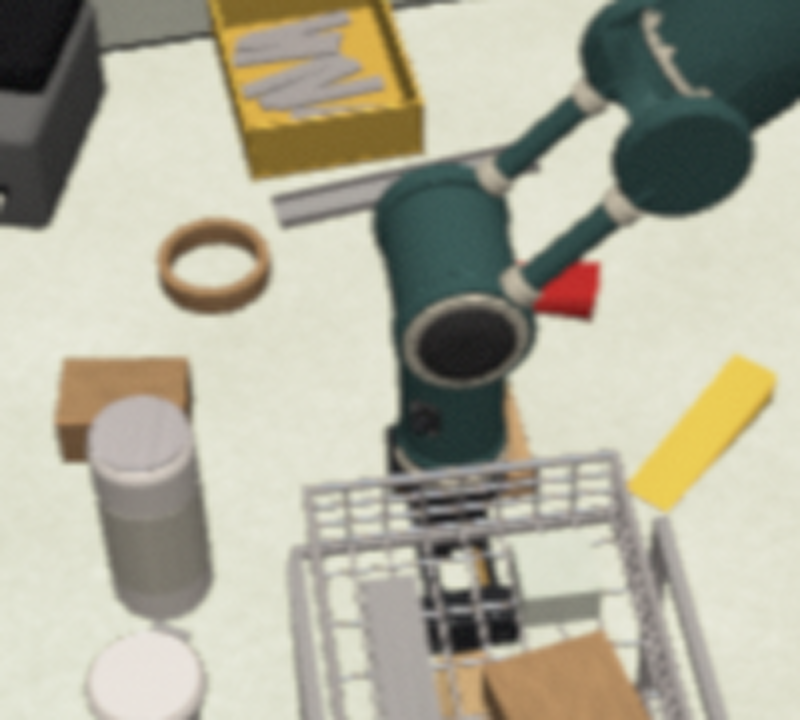

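Request:
{"op": "jog_arm", "data": {
  "commands": [
    [[1,0.0005,0.004,0,0],[1,0.0005,0.008,0,0],[1,0.0005,0.008,0,0]]
  ]
}}

```text
time_s: 10.9
tcp_pos: [0.5405, -0.0199, 0.0066]
tool_rot: [-3.139, 0.002, 3.069]
force: [-0.9, -10.3, 5.3]
finger_gap: 0.0878
```

Run:
```python
from h import *
m=monitor.sense();print(m['tcp_pos'],un(m['tcp_pos']),m['force'],m['ft_torque'],m['finger_gap']); s=snap('side','side7');t=snap('top','top7')
crop(s,270,220,390,310,6.5,'m2')
```

```text
[ 0.54045305 -0.01988812  0.00664099] [-0.1165  0.0003] [ -0.856693   -10.28446042   5.27949531] [-1.08844419 -0.00171073 -0.07053713] 0.08784647659391649
```

View pics/m2.png

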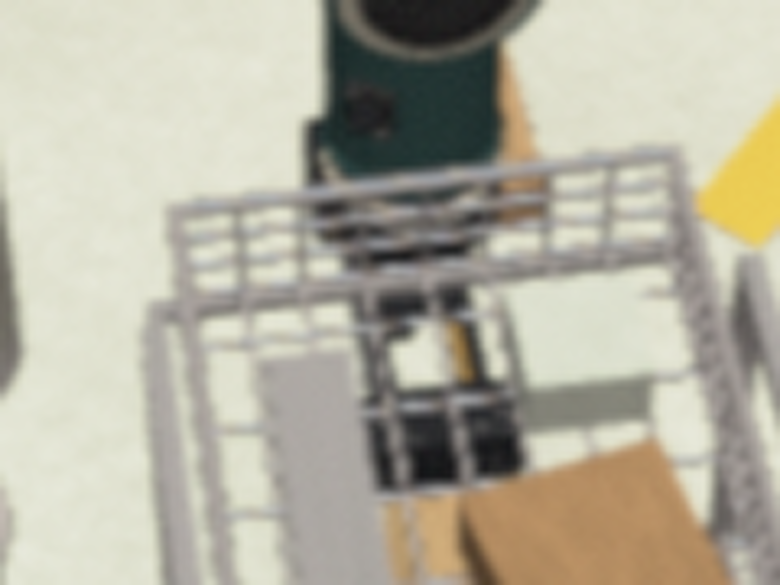

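Request:
{"op": "jog_arm", "data": {
  "commands": [
    [[1,0,0.002,0,0],[1,0,0.004,0,0],[1,0,0.004,0,0]]
  ]
}}

```text
time_s: 11.38
tcp_pos: [0.5405, -0.0162, 0.0066]
tool_rot: [-3.139, 0.002, 3.069]
force: [-1.0, -10.9, 5.1]
finger_gap: 0.0881
```

Run:
```python
from h import *
m=monitor.sense();print(m['tcp_pos'],un(m['tcp_pos']),m['force'],m['ft_torque'],m['finger_gap'])
```

```text
[ 0.54046023 -0.01619622  0.00664705] [-0.1128  0.0006] [ -0.9664681  -10.88846426   5.12869809] [-1.29581231  0.03462297 -0.04210813] 0.0881279542662818
```

Request:
{"op": "jog_arm", "data": {
  "commands": [
    [[1,0,0.002,0,0],[1,0,0.003,0,0],[1,0,0.003,0,0]]
  ]
}}

```text
time_s: 11.75
tcp_pos: [0.5405, -0.0133, 0.0067]
tool_rot: [-3.139, 0.002, 3.069]
force: [-1.5, -10.9, 4.2]
finger_gap: 0.0884
```

Run:
```python
from h import *
m=monitor.sense();print(m['tcp_pos'],un(m['tcp_pos']),m['force'],m['ft_torque'],m['finger_gap'])
```

```text
[ 0.54049232 -0.01326339  0.00666761] [-0.1099  0.0008] [ -1.52115386 -10.93453295   4.17002877] [-1.35546145  0.05855911 -0.05533091] 0.08836731151417117
```

Request:
{"op": "jog_arm", "data": {
  "commands": [
    [[1,0,0.002,0,0],[1,0,0.003,0,0],[1,0,0.003,0,0]]
  ]
}}

```text
time_s: 12.12
tcp_pos: [0.5405, -0.0107, 0.0067]
tool_rot: [-3.138, 0.002, 3.068]
force: [-0.6, -15.4, 5.8]
finger_gap: 0.088
```

Run:
```python
from h import *
m=monitor.sense();print(m['tcp_pos'],un(m['tcp_pos']),m['force'],m['ft_torque'],m['finger_gap'])
s=snap('side','side8');t=snap('top','top8')
crop(s,270,220,420,340,5.2,'n2');crop(t,130,150,330,320,3.9,'n3')
```

```text
[ 0.54048558 -0.01073802  0.00669823] [-0.1073  0.001 ] [ -0.60675629 -15.3677882    5.79096272] [-1.07083426  0.06390891 -0.00261948] 0.08804734781094734
```

View pics/n2.png

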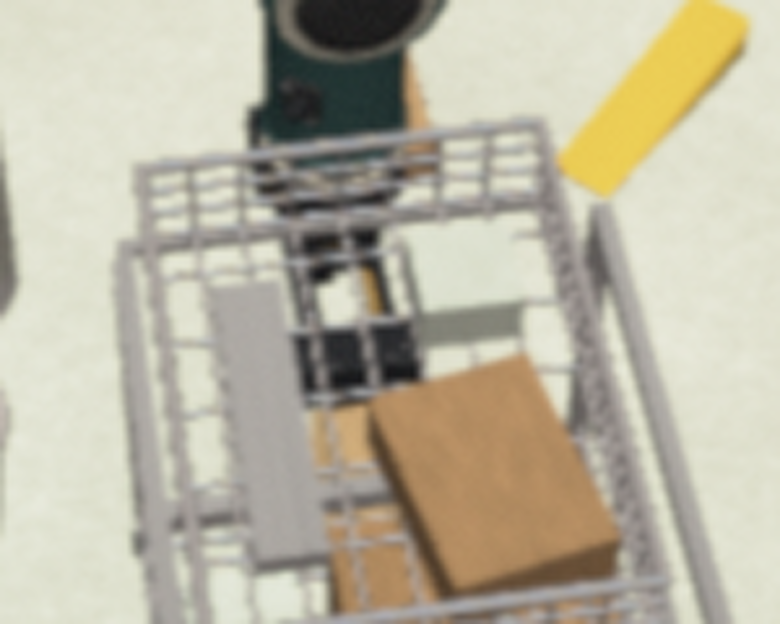

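View pics/n3.png

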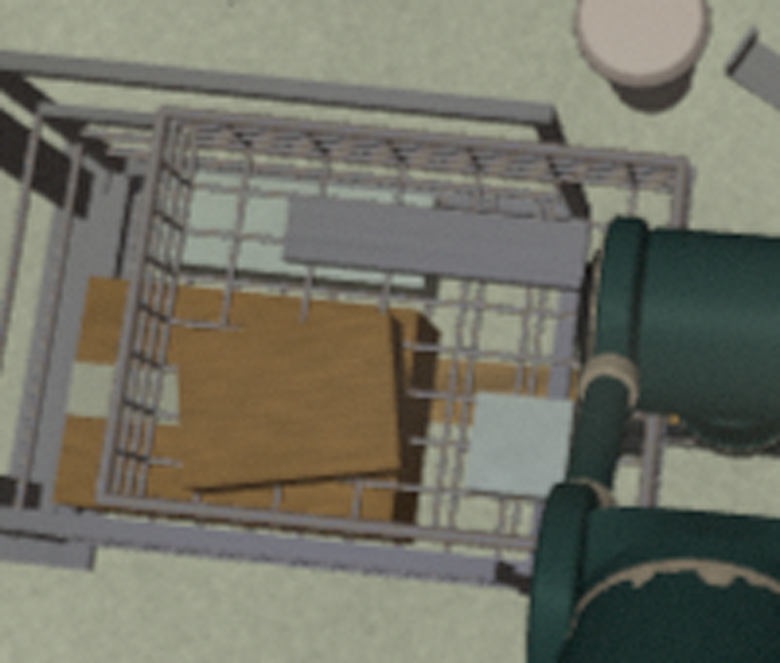

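Request:
{"op": "jog_arm", "data": {
  "commands": [
    [[1,0,-0.004,0,0],[1,-0.002,-0.03,0,0],[1,-0.005,-0.08,0,0],[1,-0.008,-0.13,0,0],[1,-0.01,-0.16,0.03,0],[1,-0.01,-0.16,0.03,0]]
  ]
}}

```text
time_s: 12.98
tcp_pos: [0.5314, -0.1702, 0.0376]
tool_rot: [-3.141, 0.004, 3.065]
force: [-0.0, -0.1, -1.0]
finger_gap: 0.0879
```

Run:
```python
from h import *
m=monitor.sense();print(m['tcp_pos'],un(m['tcp_pos']),m['force'],m['ft_torque'],m['finger_gap'])
s=snap('side','side9');t=snap('top','top9')
crop(s,270,220,420,340,5.2,'o2');crop(t,130,150,330,320,3.9,'o3')
```

```text
[ 0.53143134 -0.1701983   0.03758515] [-0.267  -0.0023] [-0.0389935  -0.08924465 -0.9830111 ] [ 0.04643752 -0.02065259  0.0395807 ] 0.08789232539723506
```

View pics/o2.png

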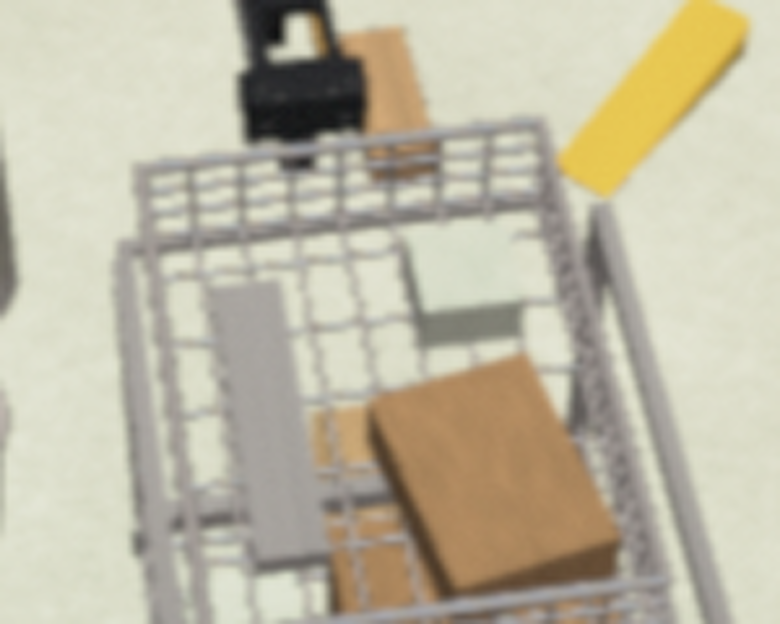

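View pics/o3.png

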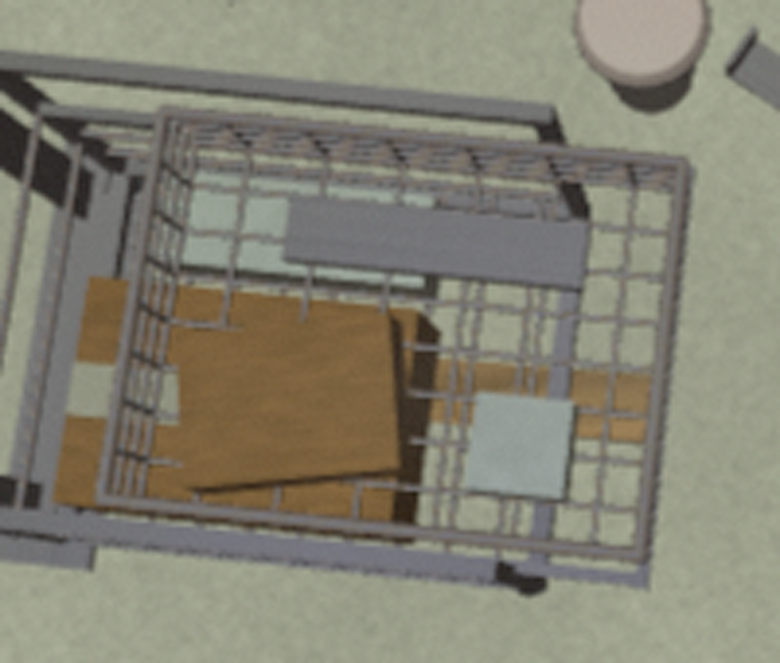

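Run:
```python
from h import *
t=ld('top9');s=ld('side9')
P=lambda u,v,z: pz(t,130+u/3.9,150+v/3.9,z)
for a in ((652,373,.0315),(645,441,.0315),(436,358,.004),(435,420,.004)): print(a,un(P(*a)))
print('rail', un(P(578,300,.038)),un(P(553,510,.038)))
a=P(686,160,.228);b=P(645,553,.228);print('basket',un(a),un(b),np.linalg.norm(a-b))
# triangulate basket corners: top vs side
def tri(p,q):
    o1,d1=ray(t,*p);o2,d2=ray(s,*q);A=np.c_[d1,-d2];k=np.linalg.lstsq(A,o2-o1,rcond=None)[0];return (o1+d1*k[0]+o2+d2*k[1])/2, np.linalg.norm(o1+d1*k[0]-o2-d2*k[1])
for f,pt,ps in (('lvl',(130+686/3.9,150+162/3.9),(270+140/5.2,220+168/5.2)),('lvl',(130+645/3.9,150+553/3.9),(270+540/5.2,220+123/5.2))):
    print(f,tri(pt,ps))
t0=ld('top0');s0=ld('side0');t=t0;s=s0
for pt,ps in (((310.7,193.8),(285+82/7,235+128/7)),((300.5,293.3),(285+618/7,235+66/7))): print('lean',tri(pt,ps))
```

```text
(652, 373, 0.0315) [-0.0504 -0.019 ]
(645, 441, 0.0315) [-0.0505  0.0231]
(436, 358, 0.004) [ 0.0881 -0.0196]
(435, 420, 0.004) [0.0839 0.0195]
rail [-0.001  -0.0588] [-0.0002  0.0706]
basket [-0.0705 -0.1009] [-0.0705  0.0992] 0.20014040395991714
lvl (array([0.64630951, 0.01802923, 0.2224214 ]), np.float64(0.0017306937651620708))
lvl (array([0.44633618, 0.03390048, 0.22009229]), np.float64(0.0010956278074760412))
lean (array([0.64581384, 0.00880266, 0.2077796 ]), np.float64(0.0017567702419388933))
lean (array([0.44426594, 0.02462749, 0.20615553]), np.float64(0.0011166816983879187))
```

Run:
```python
from h import *
t0,t1,s0,s1=[ld(x) for x in('top0','top9','side0','side9')]
def shift(c0,c1,u,v,h=9):
    a=cv2.cvtColor(c1['color'],cv2.COLOR_RGB2GRAY);b=cv2.cvtColor(c0['color'],cv2.COLOR_RGB2GRAY)
    u,v=int(round(u)),int(round(v));T=a[v-h:v+h+1,u-h:u+h+1]
    k=14;S=b[v-h-k:v+h+k+1,u-h-k:u+h+k+1]
    f=8;T=cv2.resize(T,None,fx=f,fy=f,interpolation=cv2.INTER_CUBIC);S=cv2.resize(S,None,fx=f,fy=f,interpolation=cv2.INTER_CUBIC)
    r=cv2.matchTemplate(S,T,cv2.TM_CCOEFF_NORMED);_,m,_,l=cv2.minMaxLoc(r)
    return np.array([l[0]/f-k,l[1]/f-k]),m
def W(x,y,z): return np.r_[UO+x*UX+y*UY,z]
def pred(c,x,y,z,th,zp=.015,xp=.30):
    # lean forward by th about axle at (xp,zp)
    dx,dz=x-xp,z-zp
    x2=xp+dx*np.cos(th)-dz*np.sin(th); z2=zp+dx*np.sin(th)+dz*np.cos(th)
    p=proj(c,[W(x,y,z),W(x2,y,z2)]);return p[0],p[1]-p[0]
L=[('top','runnerR',t0,t1,(-.07,.112,.168)),('top','uprightL',t0,t1,(0,-.118,.243)),('top','railend',t0,t1,(0,.118,.035)),
('top','baskL',t0,t1,(-.07,-.1,.228)),('top','baskR',t0,t1,(-.07,.1,.228)),
('side','runnerL',s0,s1,(-.07,-.112,.168)),('side','baskL',s0,s1,(-.07,-.1,.228)),('side','baskR',s0,s1,(-.07,.1,.228)),('side','frontTopR',s0,s1,(0,.118,.243)),('side','frontTopL',s0,s1,(0,-.118,.243))]
for n,k,c0,c1,p in L:
    px,d=pred(c1,*p,.047); m,q=shift(c0,c1,*px)
    print(n,k,px.round(1),'pred.047',d.round(2),'meas',m,round(q,3),'theta est',round(.047*(m@d)/(d@d),4))
```

```text
top runnerR [296.3 299.5] pred.047 [3.73 0.59] meas [3.5  0.75] 0.952 theta est 0.0445
top uprightL [270.8 177.3] pred.047 [5.99 2.64] meas [4.5   2.125] 0.978 theta est 0.0357
top railend [269.6 301.1] pred.047 [0.95 0.2 ] meas [0.75 0.  ] 0.95 theta est 0.0354
top baskL [305.6 191.5] pred.047 [5.05 2.78] meas [3.875 2.25 ] 0.95 theta est 0.0365
top baskR [295.1 292.2] pred.047 [5.43 0.91] meas [3.875 0.75 ] 0.918 theta est 0.0337
side runnerL [294.7 266.3] pred.047 [0.07 2.16] meas [0.   1.75] 0.977 theta est 0.038
side baskL [298. 251.] pred.047 [-0.09  1.63] meas [9.625 0.25 ] 0.69 theta est -0.0086
side baskR [374.9 241.6] pred.047 [-1.17  1.74] meas [-1.     1.375] 0.977 theta est 0.0381
side frontTopR [388.3 257.6] pred.047 [-1.39  0.51] meas [-1.   0.5] 0.989 theta est 0.0353
side frontTopL [293.8 269.5] pred.047 [-0.14  0.36] meas [0.    1.875] 0.987 theta est 0.2118
```

```bash
cat > fit.py <<'E'
from h import *
from scipy.optimize import least_squares
def shift(c0,c1,u,v,h=8):
    a=cv2.cvtColor(c1['color'],cv2.COLOR_RGB2GRAY);b=cv2.cvtColor(c0['color'],cv2.COLOR_RGB2GRAY)
    u,v=int(round(u)),int(round(v));T=a[v-h:v+h+1,u-h:u+h+1]
    k=12;S=b[v-h-k:v+h+k+1,u-h-k:u+h+k+1]
    r=cv2.matchTemplate(S,T,cv2.TM_CCOEFF_NORMED);_,m,_,l=cv2.minMaxLoc(r)
    W0=np.float32([[1,0,l[0]],[0,1,l[1]]])
    try:
        q,Wm=cv2.findTransformECC(T.astype(np.float32),S.astype(np.float32),W0,cv2.MOTION_TRANSLATION,(3,200,1e-6))
    except cv2.error: return np.zeros(2),0
    return Wm[:,2]-k,q
def W(x,y,z): return np.r_[UO+x*UX+y*UY,z]
def lean(x,y,z,th,zp,xp=.30):
    dx,dz=x-xp,z-zp
    return W(xp+dx*np.cos(th)-dz*np.sin(th),y,zp+dx*np.sin(th)+dz*np.cos(th))
PT=[('top','runnerR',(-.07,.112,.168)),('top','uprightL',(0,-.118,.243)),('top','railend',(0,.118,.035)),('top','baskL',(-.07,-.1,.228)),('top','baskR',(-.07,.1,.228)),
('side','runnerL',(-.07,-.112,.168)),('side','baskR',(-.07,.1,.228)),('side','frontTopR',(0,.118,.243))]
def go(a,b):
    C={'top':(ld('top0'),ld('top'+a)),'side':(ld('side0'),ld('side'+b))}
    D=[]
    for v,n,p in PT:
        c0,c1=C[v];px=proj(c1,[W(*p)])[0];m,q=shift(c0,c1,*px);print(v,n,m.round(2),round(q,3))
        if q>.93: D.append((c1,p,px,m))
    for zp in (.0,.02,.04,.06,.08):
        r=least_squares(lambda k:np.concatenate([proj(c,[lean(*p,k[0],zp)])[0]-px-m for c,p,px,m in D]),[.04],loss='soft_l1',f_scale=.3)
        print(zp,r.x.round(4),'rms',np.sqrt(2*r.cost/len(D)/2).round(3))
    r=least_squares(lambda k:np.concatenate([proj(c,[lean(*p,k[0],k[1],k[2])])[0]-px-m for c,p,px,m in D]),[.04,.03,.3],loss='soft_l1',f_scale=.3);print('free',r.x)
if __name__=='__main__':
    import sys; go(*sys.argv[1:])
E
python3 fit.py 9 9
```

```text
top runnerR [3.29 0.49] 0.99
top uprightL [4.44 2.04] 0.994
top railend [ 0.66 -0.23] 0.984
top baskL [3.61 2.08] 0.98
top baskR [3.85 0.59] 0.959
side runnerL [0.1  1.86] 0.992
side baskR [-0.99  1.26] 0.991
side frontTopR [-0.95  0.36] 0.99
0.0 [0.0328] rms 0.211
0.02 [0.0351] rms 0.164
0.04 [0.0374] rms 0.208
0.06 [0.04] rms 0.31
0.08 [0.0425] rms 0.417
free [0.03486748 0.01961916 0.30541169]
```

```bash
for i in 4 5 6 9; do echo == $i; python3 fit.py $i $i | grep -v '^0.0[68]'; done
```

```text
== 4
top runnerR [0.01 0.11] 0.997
top uprightL [-0.03 -0.21] 0.995
top railend [0.19 0.06] 0.995
top baskL [ 0.08 -0.04] 0.999
top baskR [ 0.07 -0.17] 0.985
side runnerL [ 0.02 -0.05] 0.998
side baskR [ 0.06 -0.06] 0.997
side frontTopR [ 0.01 -0.  ] 0.999
0.0 [0.] rms 0.092
0.02 [-0.] rms 0.092
0.04 [-0.0001] rms 0.091
free [-0.00186795  0.24264963  0.06944518]
== 5
top runnerR [0. 0.] 0
top uprightL [0.99 0.45] 0.997
top railend [0.5  0.07] 0.988
top baskL [0.81 0.49] 0.994
top baskR [-3.9  -0.79] 0.629
side runnerL [0.08 0.42] 0.994
side baskR [-0.02  0.22] 0.995
side frontTopR [-0.25 -0.04] 0.996
0.0 [0.0073] rms 0.107
0.02 [0.0077] rms 0.113
0.04 [0.008] rms 0.128
free [ 0.00453339 -0.12915866  0.53472674]
== 6
top runnerR [ 6.59 11.16] 0.313
top uprightL [3.27 1.64] 0.995
top railend [ 0.89 -0.07] 0.572
top baskL [2.68 1.76] 0.991
top baskR [10.01 -7.14] 0.546
side runnerL [0.1  1.55] 0.992
side baskR [-0.64  1.13] 0.992
side frontTopR [-0.75  0.26] 0.99
0.0 [0.0249] rms 0.222
0.02 [0.0266] rms 0.142
0.04 [0.0281] rms 0.09
free [0.03391957 0.07166892 0.23438744]
== 9
top runnerR [3.29 0.49] 0.99
top uprightL [4.44 2.04] 0.994
top railend [ 0.66 -0.23] 0.984
top baskL [3.61 2.08] 0.98
top baskR [3.85 0.59] 0.959
side runnerL [0.1  1.86] 0.992
side baskR [-0.99  1.26] 0.991
side frontTopR [-0.95  0.36] 0.99
0.0 [0.0328] rms 0.211
0.02 [0.0351] rms 0.164
0.04 [0.0374] rms 0.208
free [0.03486748 0.01961916 0.30541169]
```

Run:
```python
from h import *
a,b=ld('top0'),ld('top9');c,d=ld('side0'),ld('side9')
f=lambda I,u,v,w,h,s: cv2.resize(I['color'][v:v+h,u:u+w,::-1],None,fx=s,fy=s,interpolation=cv2.INTER_CUBIC)
cv2.imwrite('pics/p1.png',np.hstack([f(a,255,165,40,40,9),f(b,255,165,40,40,9)]))
cv2.imwrite('pics/p2.png',np.hstack([f(c,280,245,30,40,12),f(d,280,245,30,40,12)]))
```

```text
(no output)
```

View pics/p1.png

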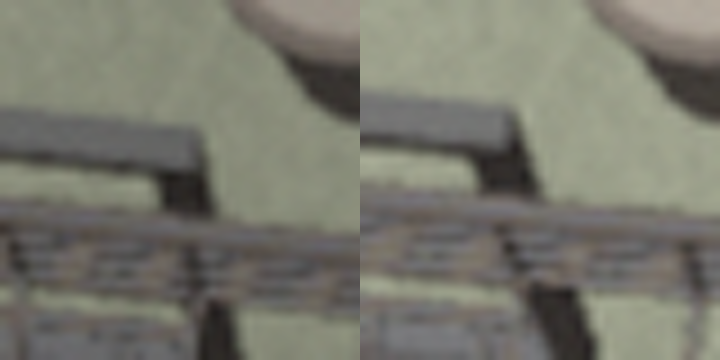

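View pics/p2.png

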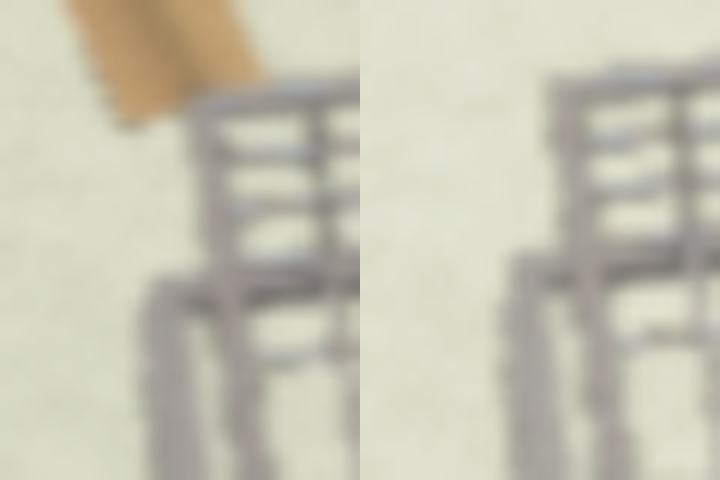

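Request:
{"op": "jog_arm", "data": {
  "commands": [
    [[1,-0.001,0,-0.034,0],[1,-0.001,0,-0.034,0],[1,0.001,0.05,-0.034,0],[1,0.005,0.1,-0.034,0],[1,0.008,0.135,-0.034,0],[1,0.009,0.15,-0.034,0],[1,0.009,0.155,-0.034,0],[1,0.009,0.155,-0.034,0]]
  ]
}}

```text
time_s: 14.08
tcp_pos: [0.5381, -0.0136, 0.0013]
tool_rot: [-3.141, -0.001, 3.068]
force: [0.2, 0.2, 0.3]
finger_gap: 0.0882
```

Run:
```python
from h import *
m=monitor.sense();print(m['tcp_pos'],un(m['tcp_pos']),m['force'],m['ft_torque'],m['finger_gap'])
```

```text
[ 0.53809993 -0.01358982  0.001303  ] [-0.1104  0.0032] [0.18015508 0.23115087 0.32855358] [-0.0004112  -0.00111858 -0.01499625] 0.08815709211285878
```

Request:
{"op": "jog_arm", "data": {
  "commands": [
    [[1,0.002,0.003,0.001,0],[1,0.002,0.004,0.001,0],[1,0.002,0.004,0.001,0]]
  ]
}}

```text
time_s: 14.45
tcp_pos: [0.5406, -0.0112, 0.0027]
tool_rot: [-3.14, 0.0, 3.067]
force: [0.8, -5.5, -1.0]
finger_gap: 0.0882
```

Run:
```python
from h import *
m=monitor.sense();print(m['tcp_pos'],un(m['tcp_pos']),m['force'],m['ft_torque'],m['finger_gap'])
```

```text
[ 0.54061014 -0.01115914  0.002694  ] [-0.1077  0.0009] [ 0.78882268 -5.46363137 -0.96077903] [-0.75175082  0.06494695  0.03541989] 0.08819132834923109
```

Request:
{"op": "jog_arm", "data": {
  "commands": [
    [[1,0,0.001,0,0],[1,0,0.002,0,0],[1,0,0.002,0,0]]
  ]
}}

```text
time_s: 14.82
tcp_pos: [0.5407, -0.0105, 0.0028]
tool_rot: [-3.139, 0.0, 3.067]
force: [-1.2, -13.0, 0.1]
finger_gap: 0.0883
```

Run:
```python
from h import *
m=monitor.sense();print(m['tcp_pos'],un(m['tcp_pos']),m['force'],m['ft_torque'],m['finger_gap'])
```

```text
[ 0.54065075 -0.01047639  0.00280163] [-0.1071  0.0009] [ -1.23060273 -12.9942937    0.05629255] [-0.8677663  -0.02621321 -0.0097035 ] 0.08833334599520676
```

Request:
{"op": "jog_arm", "data": {
  "commands": [
    [[1,0,0.001,0,0],[1,0,0.002,0,0],[1,0,0.002,0,0]]
  ]
}}

```text
time_s: 15.2
tcp_pos: [0.5407, -0.0102, 0.0033]
tool_rot: [-3.137, 0.0, 3.066]
force: [-3.2, -24.1, 3.4]
finger_gap: 0.0881
```

Run:
```python
from h import *
m=monitor.sense();print(m['tcp_pos'],un(m['tcp_pos']),m['force'],m['ft_torque'],m['finger_gap'])
```

```text
[ 0.54072145 -0.01015953  0.0032981 ] [-0.1067  0.0008] [ -3.22114558 -24.08291081   3.37155508] [ 0.02936633 -0.02143326  0.06558707] 0.08806640494987636
```

Request:
{"op": "jog_arm", "data": {
  "commands": [
    [[1,0,-0.006,0,0],[1,-0.002,-0.04,0,0],[1,-0.005,-0.09,0,0],[1,-0.008,-0.13,0.03,-10],[1,-0.008,-0.13,0.08,-20],[1,-0.008,-0.13,0.13,-30],[1,-0.008,-0.13,0.18,-40],[1,-0.008,-0.13,0.2,-50],[1,-0.008,-0.13,0.2,-60],[1,-0.008,-0.13,0.2,-70],[1,-0.008,-0.13,0.2,-80],[1,-0.008,-0.13,0.2,-90]]
  ]
}}

```text
time_s: 16.7
tcp_pos: [0.5326, -0.1356, 0.2027]
tool_rot: [3.141, -0.001, 1.491]
force: [0.9, -1.5, 0.2]
finger_gap: 0.0883
```

Run:
```python
from h import *
m=monitor.sense();print(m['tcp_pos'],un(m['tcp_pos']),m['force'],m['tool_rot'],m['finger_gap'])
s=snap('side','side10');t=snap('top','top10')
crop(s,220,130,420,310,4,'q2');crop(t,130,150,330,320,3.9,'q3')
a,b=ld('side0'),s
f=lambda I,u,v,w,h,s: cv2.resize(I['color'][v:v+h,u:u+w,::-1],None,fx=s,fy=s,interpolation=cv2.INTER_CUBIC)
cv2.imwrite('pics/q1.png',np.vstack([np.hstack([f(ld('top0'),255,165,40,30,9),f(t,255,165,40,30,9)]),np.hstack([f(a,280,245,40,30,9),f(s,280,245,40,30,9)])]))
```

```text
[ 0.53257925 -0.13556324  0.20274946] [-0.2324 -0.0007] [ 0.89320248 -1.47136143  0.18820062] [ 3.14131733e+00 -5.01108895e-04  1.49074953e+00] 0.08834787609060281
```

View pics/q2.png

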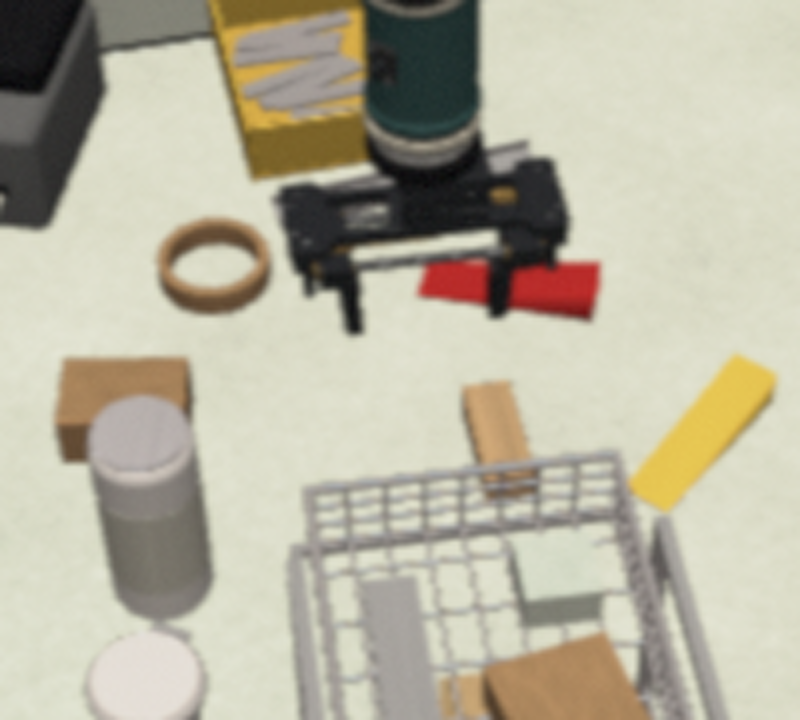

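View pics/q3.png

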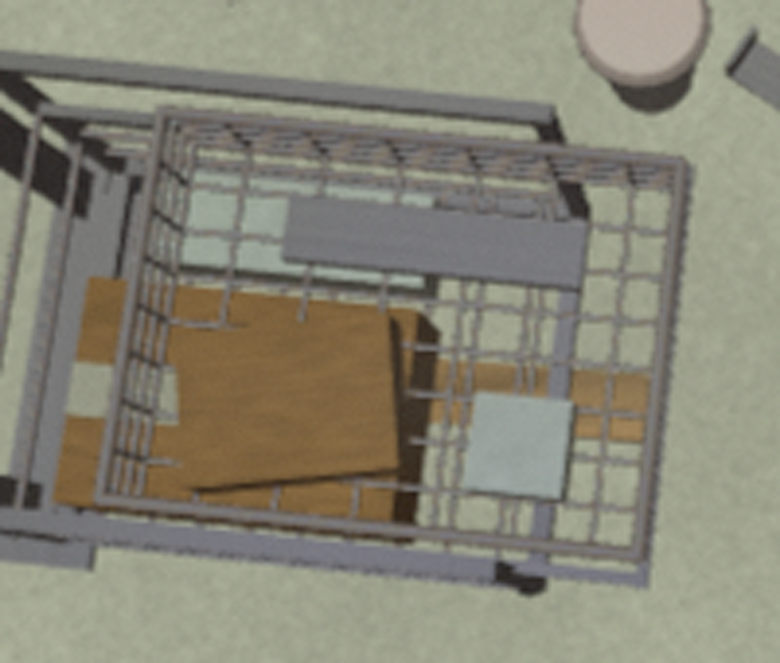

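View pics/q1.png

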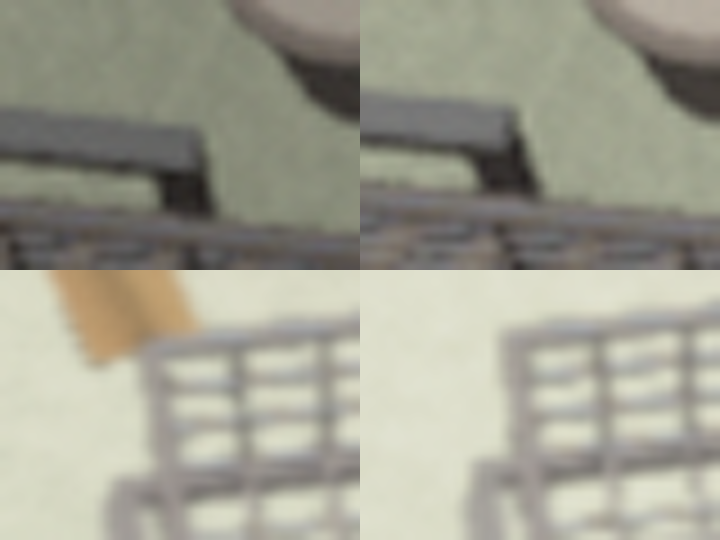

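Request:
{"op": "jog_arm", "data": {
  "commands": [
    [[1,0.005,0.06,0,0],[1,0.009,0.12,0,0],[1,0.011,0.14,0,0],[1,0.012,0.155,0,0],[1,0.013,0.165,0,0],[1,0.0135,0.175,0,0],[1,0.014,0.185,0,0],[1,0.015,0.195,0,0],[1,0.0155,0.203,0,0],[1,0.016,0.21,0,0],[1,0.0165,0.215,0,0],[1,0.0165,0.215,0,0]]
  ]
}}

```text
time_s: 18.3
tcp_pos: [0.5491, 0.0799, 0.2027]
tool_rot: [-3.142, 0.0, 1.498]
force: [0.4, 0.2, 0.8]
finger_gap: 0.0882
```

Run:
```python
from h import *
m=monitor.sense();print(m['tcp_pos'],un(m['tcp_pos']),m['force'],m['tool_rot'],m['finger_gap'])
s=snap('side','side11');t=snap('top','top11')
crop(s,220,130,420,310,4,'r2');crop(t,130,150,330,320,3.9,'r3')
```

```text
[0.54909323 0.0798788  0.202682  ] [-0.0163 -0.0006] [0.43254609 0.18848457 0.77479804] [-3.14155067e+00  2.29127933e-05  1.49771116e+00] 0.0882495131646349
```

View pics/r2.png

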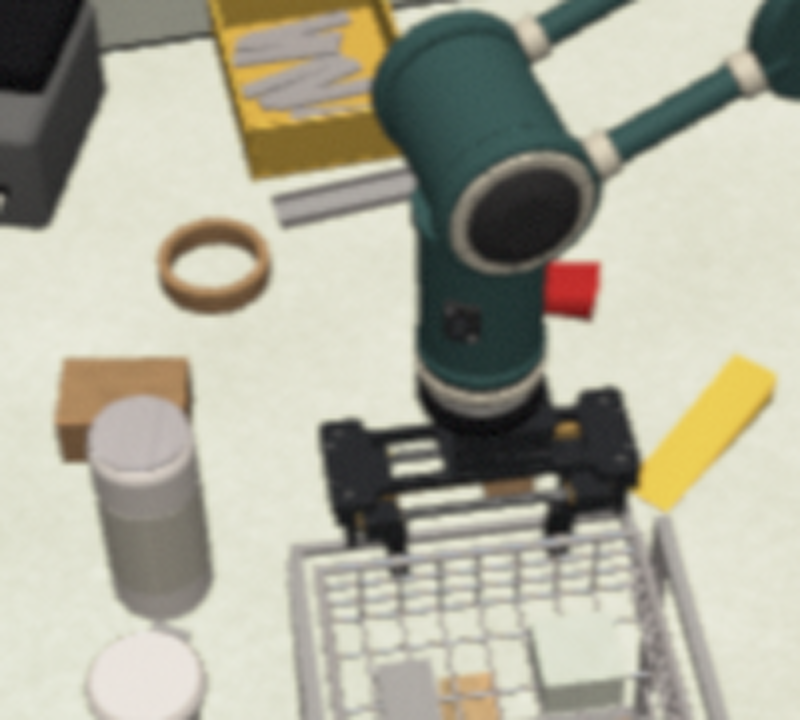

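View pics/r3.png

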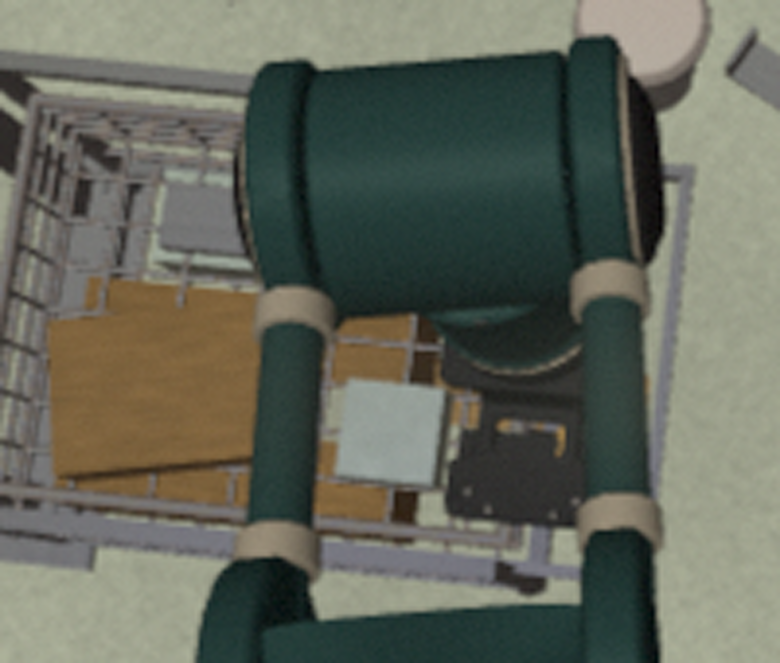

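Request:
{"op": "jog_arm", "data": {
  "commands": [
    [[1,0,0.002,0,0],[1,0,0.004,0,0],[1,0.0005,0.006,0,0],[1,0.0005,0.006,0,0]]
  ]
}}

```text
time_s: 18.9
tcp_pos: [0.5496, 0.0855, 0.2027]
tool_rot: [-3.141, 0.0, 1.497]
force: [-0.7, -1.6, 0.2]
finger_gap: 0.0883
```

Run:
```python
from h import *
m=monitor.sense();print(m['tcp_pos'],un(m['tcp_pos']),m['force'],m['tool_rot'],m['finger_gap'])
t=snap('top','top12');crop(t,210,250,310,320,7.5,'s3')
```

```text
[0.54955666 0.08546222 0.20270296] [-0.0107 -0.0006] [-0.65911024 -1.61187461  0.1650867 ] [-3.14145881e+00  2.39954892e-04  1.49709406e+00] 0.08825333266318204
```

View pics/s3.png

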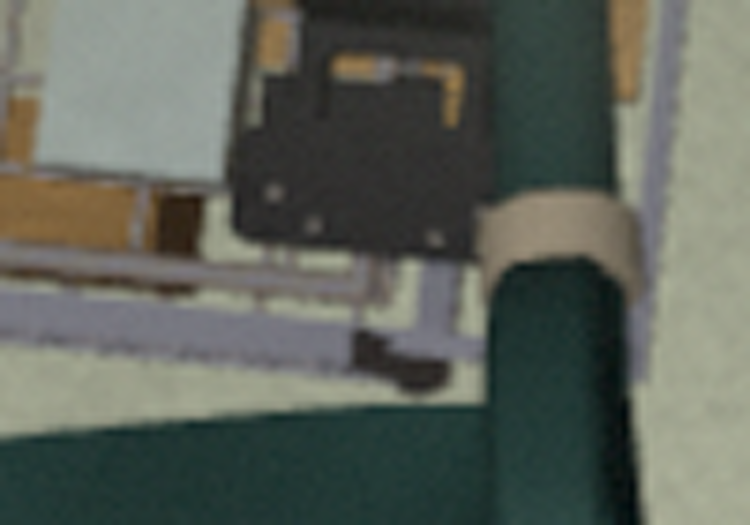

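Request:
{"op": "jog_arm", "data": {
  "commands": [
    [[1,0,0.002,0,0],[1,0,0.003,0,0],[1,0,0.003,0,0]]
  ]
}}

```text
time_s: 19.32
tcp_pos: [0.5495, 0.0858, 0.2029]
tool_rot: [3.142, 0.005, 1.496]
force: [-1.6, -10.0, 2.5]
finger_gap: 0.088
```

Run:
```python
from h import *
m=monitor.sense();print(m['tcp_pos'],un(m['tcp_pos']),m['force'])
t=ld('top12');print(un(pz(t,210+388/7.5,250+292/7.5,.228)))
```

```text
[0.54953874 0.08575666 0.20285591] [-0.0104 -0.0005] [ -1.62456517 -10.01553511   2.4854258 ]
[-0.0055  0.1   ]
```

Request:
{"op": "jog_arm", "data": {
  "commands": [
    [[1,0,-0.003,0,0],[1,0,-0.01,0,0],[1,-0.003,-0.04,0,0],[1,-0.006,-0.09,0,0],[1,-0.01,-0.15,0.02,0],[1,-0.016,-0.21,0.04,0],[1,-0.016,-0.25,0.05,0],[1,-0.016,-0.25,0.05,0]]
  ]
}}

```text
time_s: 20.32
tcp_pos: [0.5342, -0.1643, 0.2541]
tool_rot: [3.139, 0.001, 1.493]
force: [0.4, 0.2, -0.0]
finger_gap: 0.0881
```

Run:
```python
from h import *
m=monitor.sense();print(m['time_s'],m['tcp_pos'],m['force'])
s=snap('side','side13');t=snap('top','top13')
crop(s,200,130,420,330,3.6,'u2');crop(t,130,130,350,320,3.6,'u3')
```

```text
20.325 [ 0.53417264 -0.16433993  0.25408471] [ 0.37334459  0.21393126 -0.03889921]
```

View pics/u2.png

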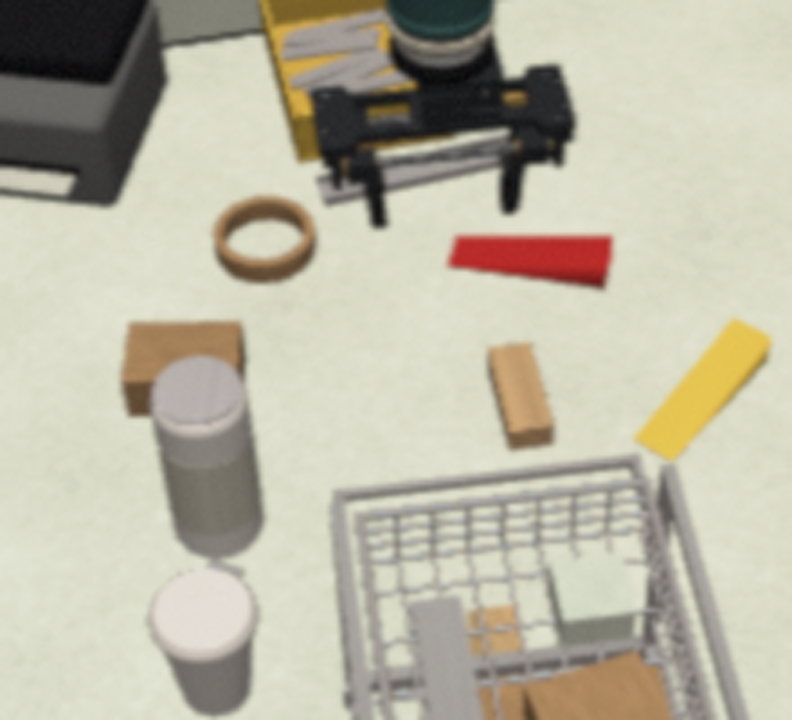

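View pics/u3.png

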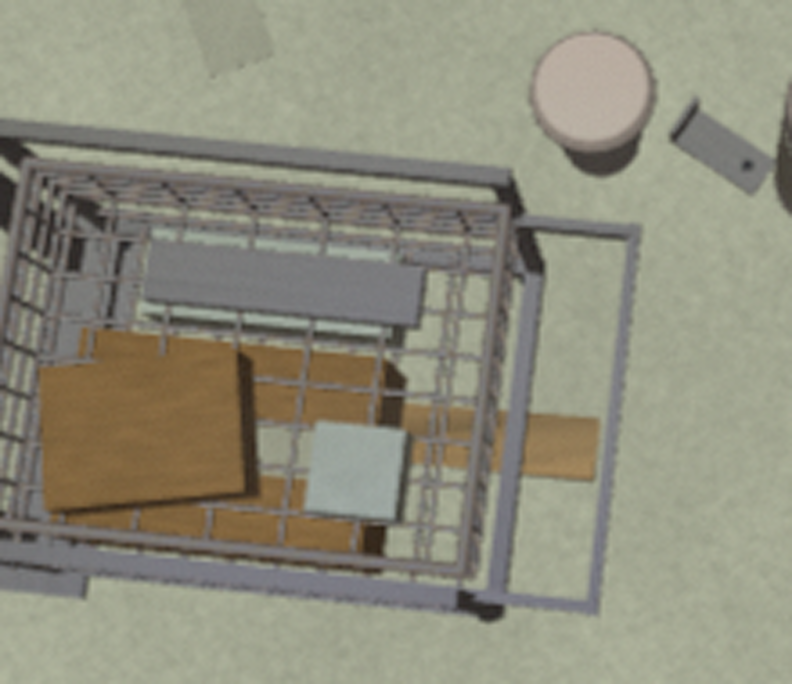

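Run:
```python
from h import *
t=ld('top13');P=lambda u,v,z: un(pz(t,130+u/3.6,130+v/3.6,z))
print('thick',P(600,418,.0315),P(595,481,.0315)); print('rail front',P(541,290,.038),P(509,590,.038),'at wedge',P(525,415,.038),P(519,475,.038))
print('basket',P(510,210,.228),P(475,577,.228)); print('bar',P(642,228,.17),P(600,610,.17))
```

```text
thick [-0.0493 -0.0177] [-0.0504  0.0244]
rail front [-0.0015 -0.0991] [-0.0027  0.1011] at wedge [-0.0003 -0.0141] [-0.0008  0.0259]
basket [-0.0021 -0.1   ] [-0.0062  0.1025]
bar [-0.0723 -0.1123] [-0.0709  0.1119]
```

Request:
{"op": "jog_arm", "data": {
  "commands": [
    [[1,0,0,0,0],[1,0,0,0,0],[1,0,0,0,0],[1,0,0,0,0],[1,0,0,0,0],[1,0,0,0,0],[1,0,0,0,0],[1,0,0,0,0]]
  ]
}}

```text
time_s: 21.42
tcp_pos: [0.5336, -0.1616, 0.2527]
tool_rot: [-3.142, -0.0, 1.497]
force: [-1.1, 0.6, -0.4]
finger_gap: 0.0883
```

Run:
```python
from h import *
t=snap('top','top14');a=ld('top13');d=cv2.absdiff(t['color'][170:310,130:310],a['color'][170:310,130:310]);print(d.max(),d.mean())
crop(t,230,170,320,310,5.5,'v3')
```

```text
10 1.3319973544973545
```

View pics/v3.png

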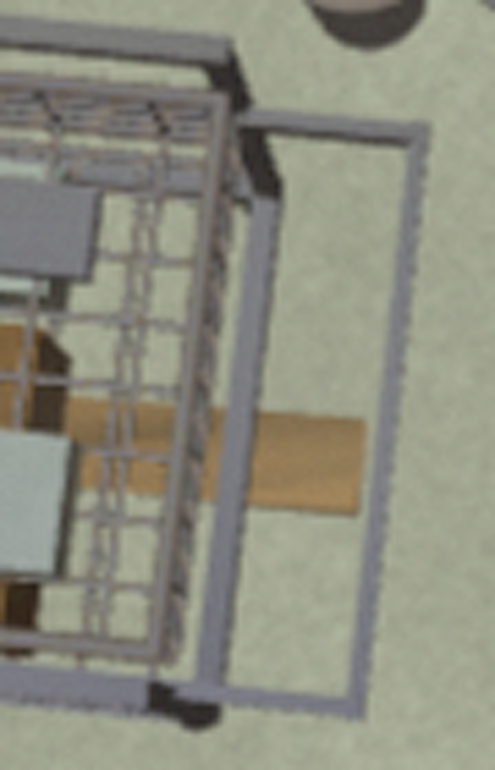

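```bash
python3 -c "
from cell import arm
print(arm.job_done())"
```

```text
the job is handed in; nothing more can be done
None
```

The wedge is under the middle of the front rail, the basket is shut, and the job is handed in at about 21 s of the 54 s. No verdict was reported.

**What I did:** The jog tool could not lean the tool back, so I worked with it vertical:
- I gripped the natural-wood wedge and set it square in front of the rail.
- I then pushed it home with the back of the fully open front finger. The gripper body passed below the stop bar and the wrist came up against the bar at the end.
- With the fingers at basket height I pushed the basket in until it hit its stop, at about 10 N, and backed away.

**Last checks:**
- **Wedge:** The thick end is about 49 mm in front of the rail, so its centre is about 26 mm past the rail's front edge. It is within about 4 mm of the rail's middle and nearly square.
- **Level:** The wedge position implies a remaining lean of about 0.0025 rad.
- **Basket:** The front measures 1 to 5 mm from flush, and nothing moved in pictures taken 1.1 s apart with the robot clear.
- **Other things on the bench:** They look unmoved in the pictures.

**Disagreements and limits:**
- **Lean:** Automatic image matching gave a lean change of only about 0.035 of the 0.047 rad, which would leave about 0.012 rad and fail the 0.006 limit. Reading the frame corners by eye gave 0.043 to 0.046, and the wedge position agrees with that. I took the matching as too low, because it fell short by the same fraction at every step.
- **Jam:** The wrist met the stop bar just as the wedge reached its final position. I pressed to 24 N, mostly on the bar, and the wedge went no further, so I did not feel a separate sharp jam against the posts.

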